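# Find the socket that fits the tap nut and start it loose

### The arm

A 6-joint arm with a two-finger parallel gripper is mounted at the origin on the work surface. World frame = base frame: x ahead of the robot, y to its left, z up, the work surface at z = 0. Lengths are in m, angles in rad, forces in N, time in s.
With the tool pointing down it reaches from about 0.35 to 0.775 m from the base axis. Payload 5.5 kg.
Tool frame: the origin (TCP) lies at the very end of the fingers, on their centre line; the grasp point (between the pads) lies ctrl.pinch_z behind it (ctrl.pinch_z is the distance from the TCP to the grasp point, in m); y points along the fingers, x is the direction in which the jaws open and shut, and the axes are right-handed (so a half turn about y gives the same grasp; the last joint's range is limited). The gripper opens to 85 mm and grips with 20 to 120 N. Pads are 22 mm wide; open, the fingers measure 114 mm over their backs; the gripper's body (76 mm by 85 mm) begins 54 mm behind the grasp point. The pads swing forward as they close: fully open they stand 13 mm farther back than shut.
Start: joints at [-1.466, 0.313, 0.046, 1.304, 0, 1.431], TCP at [0.139, -0.558, 0.192] pointing down, gripper open.
Joint ranges: [-2.76, 2.76], [-0.86, 1.69], [-1.03, 1.26], [-2.2, 2.34], [-1.47, 1.5], [-3.14, 3.14]. Speed limits (rad/s): [2.57, 2.57, 3.14, 3.14, 3.14, 3.14].

### API

Orientations are given as a unit quaternion [x, y, z, w].
In Python, from station import ctrl gives the robot as it stands.
- The arm moves only by the tool carry_out, never from a script. Its argument "steps" is a list of rows, each a list of 2 entries, a list of its own where there are three numbers: the shift along the tool's x, y, z in mm, then the turn about the tool's y in rad. A call has 1 to 10 rows; each row is the pose to reach, as a shift and turn from the pose commanded when the call began, along the tool's axes at that moment; what a row does not reach only later rows make up. A row lasts 1/10 s, in which the tool goes at most 50 mm and 8.59 degrees, less where a joint would pass 70% of its speed; a pose out of reach is approached as far as the arm can. A call with a gripper value outside its range is refused whole. "fingers" is the closure, from 0 (fully open) to 1 (shut), set as the call begins (left out, the last holds). The fingers move at their own pace and stop on an object; the grip force is fixed at half the most. Time passes only in rows, so rows that repeat a pose let the fingers close. It gives the time, the measured TCP pose, the force and the opening at its end, in the units of the state.
- ctrl.state(): the state, without advancing time (a new reading comes with each control period).
- ctrl.read_camera(name): name is "scene" or "top"; returns the picture (384x512x3 uint8, blue, green, red); there is no depth.
- ctrl.camera_info(name): a dict with "vertical_fov" (degrees; the focal length in pixels is half the picture's height over the tangent of half this angle, whatever the lens; pixels are square), "cx", "cy" (the principal point, pixels), "world_from_camera" (4x4, takes a point from camera to world coordinates). Camera axes: x right, y down, z forward; pixel columns grow to the right and rows downward; lengths in m; the calibration is good to about 2 mm. A picture is of the moment at which its call begins. camera_info takes no time and is no camera call.
- ctrl.hand_in(): hands the job in, once; it reports no verdict.
Trained networks look in the newest picture that a camera, given by its name, has taken for a name from the list of things; names that differ only in an ending like _2 or _b are one class to them, and where a whole thing is asked for, a point or a joint stands for the part that bears it (a point fixed in the world has none). Each returns a list of dicts, best first, with "score" (0 to 1); they miss things now and then, are a little off and sometimes report something else, mostly with a low value. They report only what shows in the picture. A call takes as long as a camera call. They do not tell look-alikes from the thing itself.
- ctrl.search_frame(camera, label): "box" ([left, top, right, bottom] in pixels, round what is visible of it).
- ctrl.trace(camera, label): "mask" (384x512 bool, what is visible of it) and "box" ([left, top, right, bottom] in pixels, round what is visible of it).
The state is a dict: "time_s": time; "qpos": joint angles; "joint_velocities": joint speeds; "joint_torque": joint torques, N m; "position": TCP position; "ee_rot": TCP orientation; "force": force on the tool from outside, world axes, zero at the start; "torque": the same for the moment, N m; "grip_width": finger opening in m.
Only numpy, scipy, OpenCV 4.12 (cv2) and the standard library are available. Lean on these libraries where they do the work, as an engineer would, in place of code of your own. Each camera call takes 0.05 s, during which the arm holds its last target.

### The job

The lever is off the worktop tap and its brass nut has to be loosened: find out which of the three sockets fits that nut (one too small will not go on, one too big just spins), seat it fully down on the nut and turn the nut about an eighth of a turn anticlockwise. Finish still gripping that socket, upright and seated on the nut. Any socket you tried that does not fit goes back standing on the socket tray; leave everything else where it is and knock nothing over.

Things in the scene. Friction and masses are not known exactly. Their poses are not given: they have to be found in the camera images.
- tap_nut (a point): Centre of the top face of the bare brass hex nut on the tap's pillar, 126 mm above the worktop. The nut is 16 mm high, axis upright, and 22, 27 or 32 mm across flats: which is not told and differs from start to start. z up, -x the way the spout points; two opposite flats face along +-x at the start. Its top edge has a 2 mm chamfer.
- tap: Worktop tap with its lever off, fixed: steel drip-tray base (270 x 150 x 16 mm), round pillar of 49 mm diameter with a flat top 110 mm up, on which the nut stands, and a low spout (under 120 mm). Origin on the pillar's axis at worktop height, axes as tap_nut. A 10 mm brass spindle stands up through the nut to 21 mm above the nut's top.
- socket22_mid (a point): 22 mm deep socket, plain steel, 0.22 kg, mouth down, 100 mm high: round barrel 34 mm wide, 62 high, with a hex hole 23.5 mm across flats, 48 deep; on top a square adapter to grip, 20 x 20, 38 high. Point: on its axis, 50 mm above the mouth. z up; adapter faces look along +-x and +-y; two flats of the hole face +-x.
- socket27_mid (a point): 27 mm deep socket, plain steel, 0.28 kg, mouth down, 100 mm high: round barrel 39 mm wide, 62 high, with a hex hole 28.5 mm across flats, 48 deep; on top a square adapter to grip, 20 x 20, 38 high. Point: on its axis, 50 mm above the mouth. z up; adapter faces look along +-x and +-y; two flats of the hole face +-x.
- socket32_mid (a point): 32 mm deep socket, plain steel, 0.35 kg, mouth down, 100 mm high: round barrel 45 mm wide, 62 high, with a hex hole 33.5 mm across flats, 48 deep; on top a square adapter to grip, 20 x 20, 38 high. Point: on its axis, 50 mm above the mouth. z up; adapter faces look along +-x and +-y; two flats of the hole face +-x.
- tray: Black socket tray, fixed, 85 x 250 mm (x, y), flat top 12 mm above the worktop. Origin: centre of its underside. Three upright posts, 14 mm diameter, rise 26 mm from its top at y = -80, 0 and +80 mm (x = 0) in its frame; each socket stands over one (which one differs), mouth on the tray's top, its mid point then 62 mm above the worktop.
- parts_case: Grey parts case with a black lid, fixed, 160 x 120 mm, 110 mm high, to the left of the tap; two spare brass nuts, of the two sizes that are not on the tap, lie on its lid. Origin: centre of its underside.
- nut_22 (a joint): Turn of the 22 mm brass nut about its upright axis, rad: 0 tight (cannot go clockwise), grows anticlockwise seen from above as it loosens; turns stiffly, about 0.2 N m. Reads 0 at the start for all three, on the tap or spare.
- nut_27 (a joint): Turn of the 27 mm brass nut about its upright axis, rad: 0 tight (cannot go clockwise), grows anticlockwise seen from above as it loosens; turns stiffly, about 0.2 N m. Reads 0 at the start for all three, on the tap or spare.
- nut_32 (a joint): Turn of the 32 mm brass nut about its upright axis, rad: 0 tight (cannot go clockwise), grows anticlockwise seen from above as it loosens; turns stiffly, about 0.2 N m. Reads 0 at the start for all three, on the tap or spare.
- lever_handle: The tap's lever, taken off: a steel dome of 47 mm diameter and 29 mm high with a 90 mm lever along its +x; origin under the dome. A bystander.
- adjustable_wrench: Steel adjustable wrench lying flat, about 205 mm long (along x), 12 mm thick; origin under its middle. A bystander.
- tumbler: Glass tumbler, 66 mm diameter, 95 mm high; origin under its centre. A bystander.
- trim_ring: The tap's steel trim ring lying flat, 54 mm outside, 40 mm inside, 18 mm high; origin under its centre. A bystander.
- screwdriver: Black-handled screwdriver lying flat, 170 mm long (along x, blade to +x); origin under its middle. A bystander.
There are look-alikes about, which are no part of the job. Leave any blue or pink look-alike of the part that bears socket22_mid alone.

How it is judged:
At the end, for the whole second after the job is handed in: The socket of the nut's own size stands on the tap nut: on its axis within 3 mm, down to within about 4 mm of the pillar's top, tilted less than 4 degrees and gripped by the fingers; that nut is turned 25 to 65 degrees anticlockwise. The two other sockets stand upright on the tray, not held (((value of joint nut_22 between 0.44 and 1.13 rad and horizontal distance between socket22_mid and tap_nut below 0.003 m and z of socket22_mid in the frame of tap_nut below 0.038 m and angle between socket22_mid's own z axis and vertical below 0.07 rad and contact force between the fingers and socket_22 above 3 N and height (world z) of each of socket27_mid, socket32_mid below 0.068 m and angle between each of socket27_mid, socket32_mid's own z axis and vertical below 0.1 rad and x of socket27_mid in the frame of tray between -0.04 and 0.04 m and y of socket27_mid in the frame of tray between -0.12 and 0.12 m and contact force between the fingers and socket_27 below 0.1 N and x of socket32_mid in the frame of tray between -0.04 and 0.04 m and y of socket32_mid in the frame of tray between -0.12 and 0.12 m and contact force between the fingers and socket_32 below 0.1 N) or (value of joint nut_27 between 0.44 and 1.13 rad and horizontal distance between socket27_mid and tap_nut below 0.003 m and z of socket27_mid in the frame of tap_nut below 0.038 m and angle between socket27_mid's own z axis and vertical below 0.07 rad and contact force between the fingers and socket_27 above 3 N and height (world z) of each of socket22_mid, socket32_mid below 0.068 m and angle between each of socket22_mid, socket32_mid's own z axis and vertical below 0.1 rad and x of socket22_mid in the frame of tray between -0.04 and 0.04 m and y of socket22_mid in the frame of tray between -0.12 and 0.12 m and contact force between the fingers and socket_22 below 0.1 N and x of socket32_mid in the frame of tray between -0.04 and 0.04 m and y of socket32_mid in the frame of tray between -0.12 and 0.12 m and contact force between the fingers and socket_32 below 0.1 N) or (value of joint nut_32 between 0.44 and 1.13 rad and horizontal distance between socket32_mid and tap_nut below 0.003 m and z of socket32_mid in the frame of tap_nut below 0.038 m and angle between socket32_mid's own z axis and vertical below 0.07 rad and contact force between the fingers and socket_32 above 3 N and height (world z) of each of socket22_mid, socket27_mid below 0.068 m and angle between each of socket22_mid, socket27_mid's own z axis and vertical below 0.1 rad and x of socket22_mid in the frame of tray between -0.04 and 0.04 m and y of socket22_mid in the frame of tray between -0.12 and 0.12 m and contact force between the fingers and socket_22 below 0.1 N and x of socket27_mid in the frame of tray between -0.04 and 0.04 m and y of socket27_mid in the frame of tray between -0.12 and 0.12 m and contact force between the fingers and socket_27 below 0.1 N))); the arm keeps its last pose, push and grip.
It fails at once if something else on the worktop pushed more than 30 mm (distance of any of lever_handle, adjustable_wrench, tumbler, trim_ring, screwdriver from where it was at the start of the episode above 0.03 m).
It fails at once if something else on the worktop tipped over (angle between any of lever_handle, adjustable_wrench, tumbler, trim_ring, screwdriver's own z axis and vertical above 0.35 rad).
It fails at once if a socket knocked over (angle between any of socket22_mid, socket27_mid, socket32_mid's own z axis and vertical above 0.6 rad).
It also fails if it takes over 64 s, if anything falls off the work surface, if the arm or the gripper's body presses on something with over 40 N, if the wrist force passes 120 N, or if a joint passes its speed limit or range.

## Working session

There is one attempt and no reset: what is moved stays moved. The work goes in short steps, Python scripts to look and compute and a tool call to move; the robot and the scene stay as the last step left them, time stands still between calls to the robot, and variables do not carry over. Pictures are saved under pics/ and viewed, and the job is handed in when it is done.

Besides the shell and the picture viewer there is one more tool, called after "Call:" as name([rows], argument=value, ...), one row to a line, values as JSON. carry_out: Moves the arm, as the interface text tells. Its arguments: {"type":"object","properties":{"steps":{"type":"array"},"fingers":{"type":"number"}},"required":["steps"]}

```bash
ls; mkdir -p pics; python3 - <<'E'
from station import ctrl
import cv2,numpy as np
s=ctrl.state();print(s, ctrl.pinch_z)
for n in("scene","top"):
    cv2.imwrite(f"pics/{n}0.png",ctrl.read_camera(n)); i=ctrl.camera_info(n);print(n,i)
E
```

```text
pics
{'time_s': 0.0, 'qpos': array([-1.46562606e+00,  3.14019719e-01,  4.49639010e-02,  1.30357047e+00,
        1.55005549e-05,  1.43120556e+00]), 'joint_velocities': array([-5.04344544e-04,  7.61447189e-04,  4.63754146e-05, -1.37900507e-03,
       -1.18473610e-03, -7.09944192e-04]), 'joint_torque': array([ 2.89595109e-04, -4.80630183e+01,  2.98531687e+01,  1.93917478e-02,
       -1.52838452e-04, -3.88469246e-06]), 'position': array([ 0.1392764 , -0.55728277,  0.19069176]), 'ee_rot': array([-0.55682871,  0.43566822, -0.434777  ,  0.55776692]), 'force': array([-0.87334224,  0.15984567, -0.90310717]), 'torque': array([ 0.02523421, -0.01527553,  0.0075523 ]), 'grip_width': 0.085299571676428} 0.0187
scene {'vertical_fov': 51.014918706806746, 'cx': 267.1012181201696, 'cy': 186.34788135241888, 'world_from_camera': array([[-0.16902541,  0.55239777, -0.81626412,  1.45836494],
       [ 0.98543097,  0.07885597, -0.15069021,  0.06986073],
       [-0.01887364, -0.82984242, -0.55767853,  0.68670791],
       [ 0.        ,  0.        ,  0.        ,  1.        ]])}
top {'vertical_fov': 54.51679197815264, 'cx': 254.9896198762232, 'cy': 190.1040214566338, 'world_from_camera': array([[-0.02284841, -0.98537673,  0.16885099,  0.43677271],
       [-0.99963172,  0.02004427, -0.01829327, -0.06899469],
       [ 0.01464126, -0.16920678, -0.98547182,  1.07750422],
       [ 0.        ,  0.        ,  0.        ,  1.        ]])}
```

View pics/scene0.png

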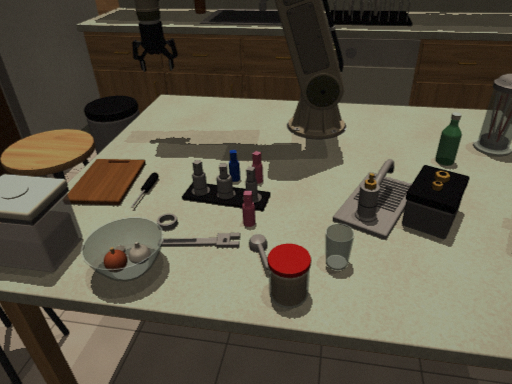

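View pics/top0.png

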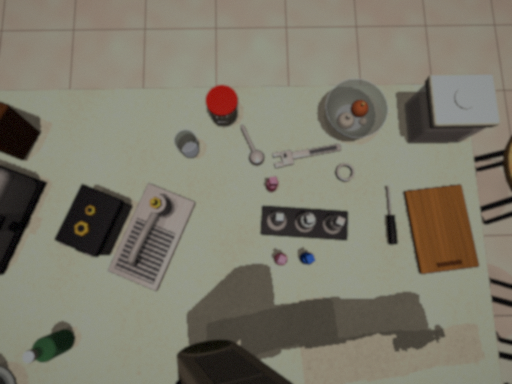

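The scene view shows the tray with three steel sockets (about 200–251,180), with blue and pink look-alikes around it. The tap's nut is at (371,182). In the top view the sockets are at (277,220), (308,221) and (340,222), and the nut is at (157,202). Next I'll enlarge these and run the networks.

```bash
cat > h.py <<'E'
from station import ctrl
import cv2,numpy as np
def cam(n):
    i=ctrl.camera_info(n);f=192/np.tan(np.radians(i['vertical_fov']/2));return f,i['cx'],i['cy'],np.array(i['world_from_camera'])
def ray(n,u,v,z):
    f,cx,cy,T=cam(n);d=T[:3,:3]@np.array([(u-cx)/f,(v-cy)/f,1]);o=T[:3,3];return o+d*(z-o[2])/d[2]
def proj(n,P):
    f,cx,cy,T=cam(n);p=T[:3,:3].T@(np.atleast_2d(P)-T[:3,3]).T;return np.c_[f*p[0]/p[2]+cx,f*p[1]/p[2]+cy]
E
python3 - <<'E'
from h import *
for n,b in(("scene",(170,140,290,240)),("top",(250,190,360,275)),("top",(60,170,200,290)),("scene",(330,150,480,245))):
    im=cv2.imread(f"pics/{n}0.png");l,t,r,bb=b;k=5
    cv2.imwrite(f"pics/c_{n}{l}.png",cv2.convertScaleAbs(cv2.resize(im[t:bb,l:r],None,fx=k,fy=k,interpolation=cv2.INTER_CUBIC),alpha=1.5))
for n in("top","scene"):
    ctrl.read_camera(n)
    for l in("socket22_mid","socket27_mid","socket32_mid","tap_nut","nut_22","nut_27","nut_32","tray","tap","parts_case"):
        try:
            print(n,l,[(round(d['score'],2),np.round(d['box'],1).tolist()) for d in ctrl.search_frame(n,l)][:6])
        except Exception as e: print(n,l,e)
print(ctrl.state()['time_s'])
E
```

```text
top socket22_mid [(0.68, [270.9, 214.6, 283.7, 226.9]), (0.65, [265.0, 178.2, 273.4, 190.2]), (0.54, [298.2, 252.9, 314.4, 264.0]), (0.42, [276.4, 252.7, 284.4, 266.4])]
top socket27_mid [(0.66, [326.1, 216.4, 345.9, 230.4])]
top socket32_mid [(0.54, [295.7, 211.3, 315.2, 227.3])]
top tap_nut []
top nut_22 [(0.74, [74.3, 224.1, 92.0, 235.7]), (0.64, [86.0, 208.8, 97.2, 215.5]), (0.49, [151.6, 198.7, 162.3, 205.6])]
top nut_27 [(0.74, [74.3, 224.1, 92.0, 235.7]), (0.64, [86.0, 208.8, 97.2, 215.5]), (0.49, [151.6, 198.7, 162.3, 205.6])]
top nut_32 [(0.74, [74.3, 224.1, 92.0, 235.7]), (0.64, [86.0, 208.8, 97.2, 215.5]), (0.49, [151.6, 198.7, 162.3, 205.6])]
top tray [(0.85, [259.5, 205.5, 345.8, 242.4]), (0.62, [109.7, 185.3, 193.5, 289.1]), (0.29, [89.4, 205.8, 93.5, 214.3])]
top tap [(0.9, [105.2, 182.1, 196.8, 291.0])]
top parts_case [(0.85, [49.7, 186.3, 132.9, 254.7])]
scene socket22_mid [(0.7, [245.1, 188.2, 257.3, 226.7]), (0.68, [230.8, 146.5, 243.6, 182.4]), (0.62, [257.1, 153.8, 260.7, 186.2]), (0.54, [245.8, 167.3, 255.6, 197.5])]
scene socket27_mid [(0.9, [192.4, 161.3, 206.4, 195.1])]
scene socket32_mid [(0.68, [216.6, 162.7, 234.9, 197.5])]
scene tap_nut [(0.76, [332.9, 157.4, 411.9, 238.2]), (0.67, [431.4, 180.4, 447.5, 191.2])]
scene nut_22 [(0.6, [436.3, 171.4, 450.8, 182.2]), (0.59, [430.2, 178.8, 444.4, 191.6]), (0.48, [367.4, 180.4, 377.8, 191.3])]
scene nut_27 [(0.6, [436.3, 171.4, 450.8, 182.2]), (0.59, [430.2, 178.8, 444.4, 191.6]), (0.48, [367.4, 180.4, 377.8, 191.3])]
scene nut_32 [(0.6, [436.3, 171.4, 450.8, 182.2]), (0.59, [430.2, 178.8, 444.4, 191.6]), (0.48, [367.4, 180.4, 377.8, 191.3])]
scene tray [(0.97, [183.2, 185.6, 268.4, 212.4]), (0.42, [326.6, 222.7, 355.5, 269.9])]
scene tap []
scene parts_case [(0.75, [400.8, 161.7, 472.1, 241.2])]
1.2
```

```bash
python3 - <<'E'
import cv2,numpy as np
a=cv2.imread('pics/c_scene170.png');b=cv2.imread('pics/c_scene330.png');print(a.shape,b.shape)
E
```

```text
(500, 600, 3) (475, 750, 3)
```

View pics/c_scene170.png

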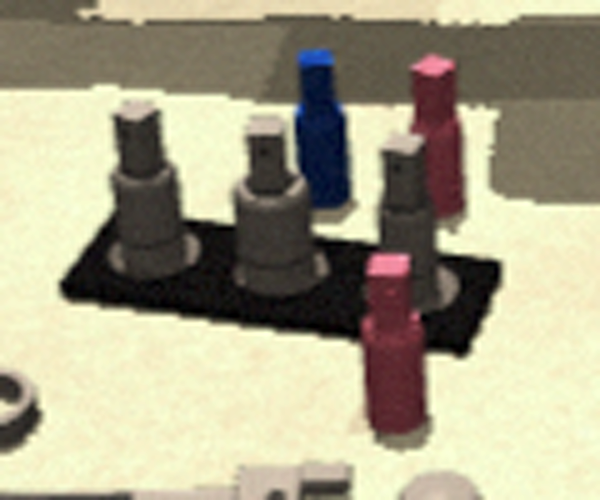

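View pics/c_top250.png

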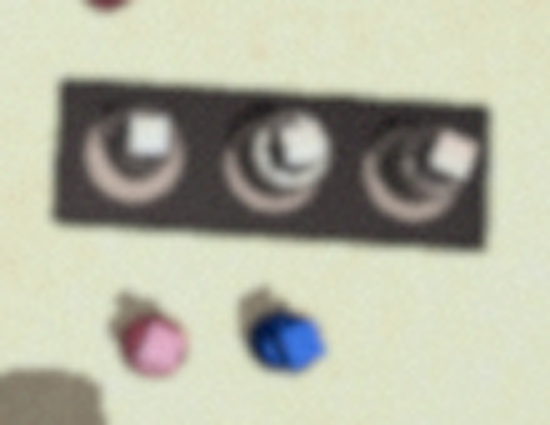

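View pics/c_top60.png

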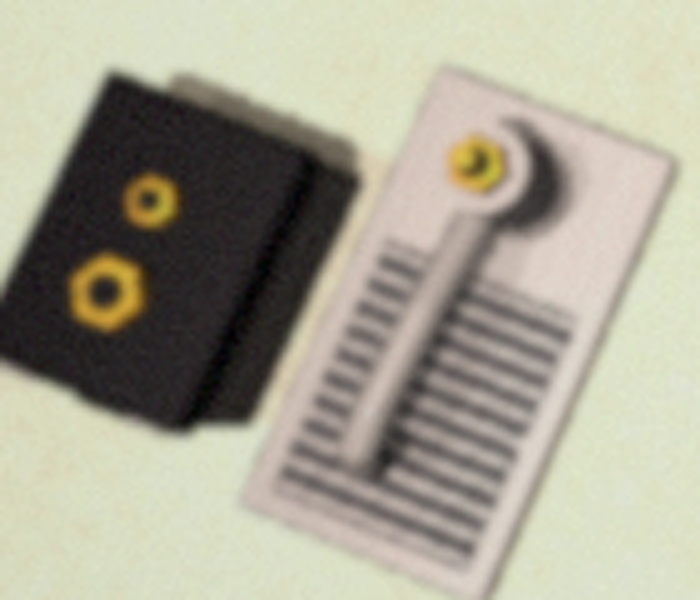

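View pics/c_scene330.png

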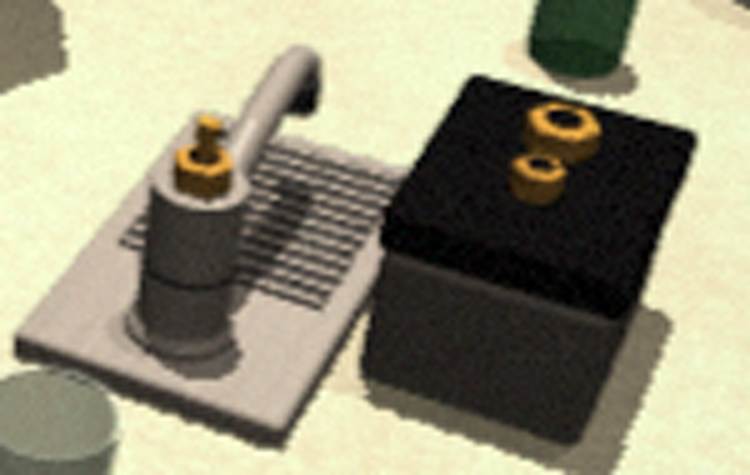

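The two spare nuts look like the smallest and the largest, which would make the tap nut 27 mm. I'll measure that along with the poses.

```bash
python3 - <<'E'
from h import *
# yellow nuts
for n,b in(("top",(60,190,180,250)),("scene",(355,160,465,200))):
    im=cv2.imread(f"pics/{n}0.png");l,t,r,bb=b
    c=cv2.resize(im[t:bb,l:r],None,fx=8,fy=8,interpolation=cv2.INTER_CUBIC);hsv=cv2.cvtColor(c,cv2.COLOR_BGR2HSV)
    m=((hsv[...,1]>110)&(hsv[...,2]>60)&(hsv[...,0]>12)&(hsv[...,0]<35)).astype(np.uint8)
    cs,_=cv2.findContours(m,cv2.RETR_EXTERNAL,cv2.CHAIN_APPROX_NONE)
    for k in cs:
        A=cv2.contourArea(k)
        if A<500: continue
        M=cv2.moments(k);u=M['m10']/M['m00'];v=M['m01']/M['m00'];uv=np.array([u,v])/8+[l-.44,t-.44]
        P=ray(n,*uv,.126);f,_,_,T=cam(n);d=np.linalg.norm(P-T[:3,3])
        x,y,w,h=cv2.boundingRect(k)
        print(n,'uv',uv.round(2),'world@.126',P.round(4),'eqdiam mm',round(2*np.sqrt(A/np.pi)/8*d/f*1000,1),'w,h mm',round(w/8*d/f*1e3,1),round(h/8*d/f*1e3,1))
    cv2.imwrite(f'pics/y_{n}.png',m*255)
# bright adapter tops
for n,pts in(("top",[(279,216),(310,218),(341,221)]),("scene",[(197,162),(223,165),(250,168)])):
    im=cv2.imread(f"pics/{n}0.png")
    for (u,v) in pts:
        g=cv2.cvtColor(im[v-12:v+13,u-12:u+13],cv2.COLOR_BGR2GRAY);print(n,u,v);print(g[4:21,3:22])
E
```

```text
top uv [ 80.9  228.02] world@.126 [0.5115 0.3558 0.126 ] eqdiam mm 42.6 w,h mm 42.4 44.5
top uv [ 89.75 209.85] world@.126 [0.5573 0.336  0.126 ] eqdiam mm 30.2 w,h mm 30.0 30.7
top uv [154.97 202.47] world@.126 [0.5728 0.1707 0.126 ] eqdiam mm 28.0 w,h mm 28.9 28.6
scene uv [437.59 183.08] world@.126 [0.5632 0.3369 0.126 ] eqdiam mm 20.6 w,h mm 29.1 16.6
scene uv [370.33 182.1 ] world@.126 [0.582  0.1724 0.126 ] eqdiam mm 19.1 w,h mm 30.2 24.7
scene uv [371.47 174.18] world@.126 [0.5437 0.1768 0.126 ] eqdiam mm 9.7 w,h mm 13.1 8.4
scene uv [442.37 174.05] world@.126 [0.5178 0.3563 0.126 ] eqdiam mm 29.0 w,h mm 40.8 23.2
top 279 216
[[ 39  41  41  41  40  41  39  40  41  43  41  42  42  45  42  49  45  47
   49]
 [ 38  38  37  37  36  36  38  37  38  38  38  39  39  38  40  36  37  41
   39]
 [ 35  32  33  33  36  37  38  42  45  45  42  41  42  36  36  38  40  38
   38]
 [ 33  29  31  37  39  44  51  55  57  56  53  50  44  42  40  37  38  38
   38]
 [ 36  33  38  45  47  57  72  81  83  80  76  72  68  59  46  37  39  38
   41]
 [ 43  47  52  50  53  67  92 110 112 112 108 108 101 
[... 7174 characters left out ...]
 129 130 130 131 129 119  83  38  40  40  42
   38]
 [161 159 160 162 148 130 126 122 123 125 126 124  91  32  35  39  39  38
   38]
 [159 159 161 162 136  72  42  50  66  83 105  92  50  28  34  38  41  38
   38]
 [163 163 162 163 139  81  36  40  34  36  38  36  30  31  31  35  40  34
   39]
 [162 161 165 162 147  99  39  36  32  35  39  37  30  29  32  37  39  38
   38]
 [161 163 162 165 150  99  34  28  17  33  36  36  27  31  34  38  35  35
   39]
 [163 159 163 160 147  99  37  33  26  33  35  36  34  30  31  37  41  38
   38]
 [160 161 164 161 151 105  35  37  37  38  39  36  28  28  34  38  38  35
   36]
 [161 161 162 164 162 127  36  36  34  38  37  34  30  30  37  39  38  35
   36]]
```

```bash
python3 - <<'E'
from h import *
a=[]
for n,c in(("scene",(371,184)),("scene",(441,180)),("top",(156,202)),("top",(85,220))):
    im=cv2.imread(f"pics/{n}0.png");u,v=c
    a.append(cv2.convertScaleAbs(cv2.resize(im[v-18:v+18,u-24:u+24],None,fx=8,fy=8,interpolation=cv2.INTER_NEAREST),alpha=1.6))
cv2.imwrite('pics/nuts.png',np.vstack([np.hstack(a[:2]),np.hstack(a[2:])]))
E
```

```text
(no output)
```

View pics/nuts.png

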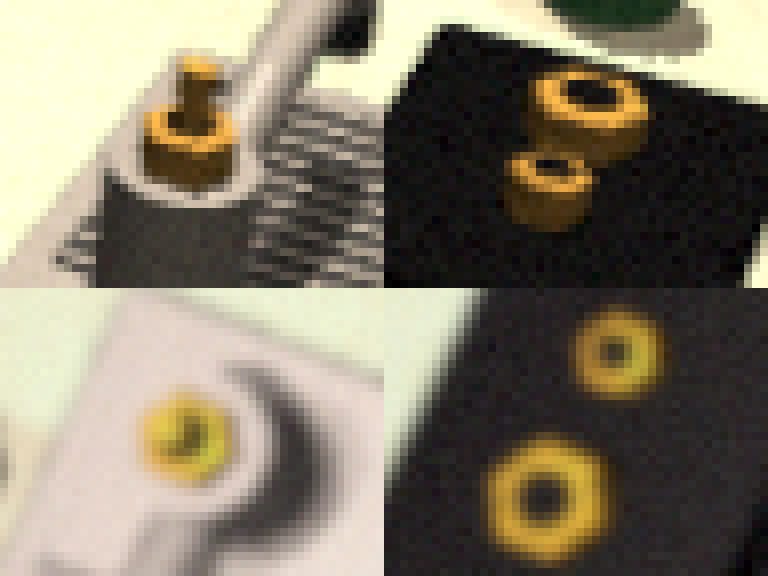

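```bash
cat >> h.py <<'E'
def rect(n,im,cx,cy,z,half=.04,mm=.25):
    N=int(2*half*1000/mm);g=(np.arange(N)+.5)*mm/1000-half
    X,Y=np.meshgrid(cx+g,cy+g,indexing='ij');uv=proj(n,np.c_[X.ravel(),Y.ravel(),np.full(X.size,z)]).astype(np.float32)
    return cv2.remap(im,uv[:,0].reshape(N,N),uv[:,1].reshape(N,N),cv2.INTER_CUBIC)  # row=x, col=y
E
python3 - <<'E'
from h import *
im=cv2.imread("pics/top0.png");
for c in[(279,217),(310,219),(340,221)]:
    P=ray("top",*c,.112);R=cv2.cvtColor(rect("top",im,P[0],P[1],.112,.022),cv2.COLOR_BGR2GRAY)
    for th in(95,110,120):
        m=(R>th).astype(np.uint8);nl,lab,st,ce=cv2.connectedComponentsWithStats(m)
        l=lab[R.shape[0]//2,R.shape[1]//2];
        mm=cv2.morphologyEx((lab==l).astype(np.uint8),cv2.MORPH_OPEN,np.ones((25,25),np.uint8))
        k=max(cv2.findContours(mm,0,1)[0],key=cv2.contourArea)
        (cc,rr),(w,h),a=cv2.minAreaRect(k)
        x=P[0]-.022+rr*.00025;y=P[1]-.022+cc*.00025
        # image angle a: direction (col,row)=(cos a, sin a) = (y,x) -> world yaw = atan2(cos a, sin a)
        yaw=(90-a)%90
        print(c,th,'xy',round(x,4),round(y,4),'wh',w*.25,h*.25,'yaw mod90',round(yaw,1))
# tray and tap masks
for l,z in(("tray",.012),("tap",.016)):
    ctrl.read_camera("top");
    m=ctrl.trace("top",l)[0]['mask'];print(l,m.sum())
    k=max(cv2.findContours(m.astype(np.uint8),0,1)[0],key=cv2.contourArea)[:,0]
    W=np.array([ray("top",*p,z)[:2] for p in k],np.float32)
    r=cv2.minAreaRect(W*1000);print(r); print(cv2.boxPoints(r).round(0).tolist())
print(ctrl.state()['time_s'])
P=[.5728,.1707]
for z in(.126,.110,.147):
    a=[rect(n,cv2.imread(f"pics/{n}0.png"),*P,z,.05,.25) for n in("top","scene")]
    cv2.imwrite(f'pics/rect{int(z*1000)}.png',cv2.convertScaleAbs(np.hstack(a),alpha=1.5))
E
```

```text
(279, 217) 95 xy 0.531 -0.1496 wh 21.0 21.75 yaw mod90 0.0
(279, 217) 110 xy 0.531 -0.1493 wh 18.5 18.75 yaw mod90 0.0
(279, 217) 120 xy 0.531 -0.1492 wh 17.0 17.5 yaw mod90 0.0
(310, 219) 95 xy 0.5198 -0.2295 wh 23.030153274536133 35.694679260253906 yaw mod90 88.7
(310, 219) 110 xy 0.5247 -0.2296 wh 22.25 20.25 yaw mod90 0.0
(310, 219) 120 xy 0.5251 -0.2297 wh 19.5 18.5 yaw mod90 0.0
(340, 221) 95 xy 0.5169 -0.3073 wh 20.807226181030273 20.539419174194336 yaw mod90 62.2
(340, 221) 110 xy 0.5169 -0.3072 wh 18.61537742614746 18.27618980407715 yaw mod90 61.4
(340, 221) 120 xy 0.5169 -0.307 wh 17.0 16.75 yaw mod90 0.0
tray 1975
((521.97802734375, -225.51605224609375), (249.6066436767578, 87.9347915649414), 85.78898620605469)
[[469.0, -347.0], [557.0, -353.0], [575.0, -104.0], [487.0, -98.0]]
tap 4922
((494.06817626953125, 206.12124633789062), (151.17242431640625, 267.86956787109375), 66.14824676513672)
[[341.0, 191.0], [586.0, 83.0], [647.0, 221.0], [402.0, 329.0]]
1.4
```

View pics/rect126.png

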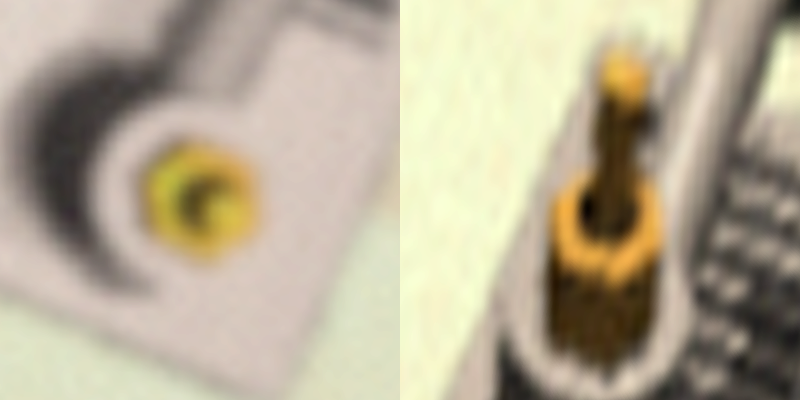

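View pics/rect110.png

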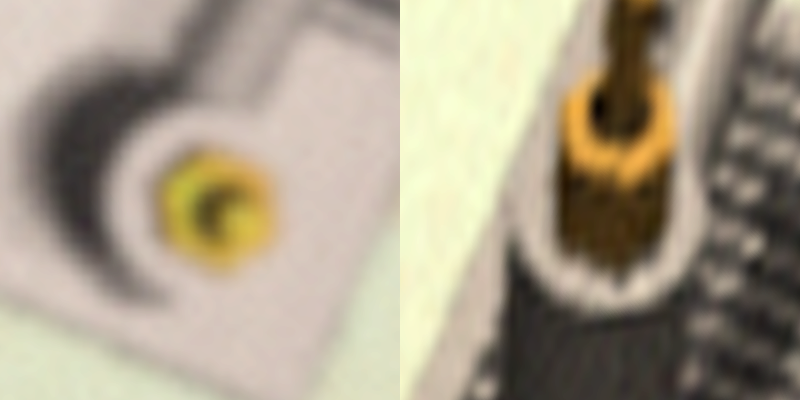

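```bash
cat >> h.py <<'E'
from scipy.spatial.transform import Rotation as Ro
def plan(x,y,z,jyaw,s=None):
    """shift (mm) in tool axes and turn to get the TCP to world x,y,z with jaw axis at jyaw deg (mod 180)"""
    s=s or ctrl.state();R=Ro.from_quat(s['ee_rot']).as_matrix()
    cur=np.degrees(np.arctan2(R[1,0],R[0,0]));d=(jyaw-cur+90)%180-90
    return (R.T@(np.array([x,y,z])-s['position'])*1000).round(1),'turn(rad, tool y)',round(-np.radians(d),3),'cur jaw yaw',round(cur,1)
E
python3 - <<'E'
from h import *
s=ctrl.state();print(Ro.from_quat(s['ee_rot']).as_matrix().round(3))
print(s['position'])
print(plan(.5169,-.3072,.19,-28))
for P in((.5169,-.3072,.112),(.525,-.2297,.112),(.531,-.1493,.112),(.573,.1714,.126)): print(proj("scene",P).round(1))
E
```

```text
[[ 0.242  0.     0.97 ]
 [-0.97  -0.     0.242]
 [ 0.    -1.    -0.   ]]
[ 0.13936129 -0.5579234   0.19163612]
(array([-151.7,    1.6,  427.1]), 'turn(rad, tool y)', np.float64(-0.837), 'cur jaw yaw', np.float64(-76.0))
[[196.3 160.8]]
[[221.9 164.1]]
[[249.6 167.3]]
[[369.8 180.1]]
```

Call:
carry_out([
  [[-76, 1, 214], -0.4],
  [[-152, 1, 428], -0.836],
  [[-152, 1, 428], -0.836],
  [[-152, 1, 428], -0.836],
  [[-152, 1, 428], -0.836],
  [[-152, 1, 428], -0.836],
  [[-152, 1, 428], -0.836],
  [[-152, 1, 428], -0.836],
  [[-152, 1, 428], -0.836],
  [[-152, 1, 428], -0.836],
], fingers=0.3)

```text
time_s: 2.4
position: [0.5218, -0.3031, 0.1902]
ee_rot: [-0.686, 0.169, -0.17, 0.687]
force: [-0.5, 0.1, 0.3]
grip_width: 0.0594
```

```bash
python3 - <<'E'
from h import *
for n,b in(("top",(300,180,380,240)),("scene",(160,100,260,210))):
    im=ctrl.read_camera(n);l,t,r,bb=b
    cv2.imwrite(f"pics/a_{n}.png",cv2.convertScaleAbs(cv2.resize(im[t:bb,l:r],None,fx=5,fy=5,interpolation=cv2.INTER_CUBIC),alpha=1.5))
s=ctrl.state();print(s['position'],s['qpos'].round(3),plan(.518,-.3064,.083,-28))
E
```

```text
[ 0.5186784  -0.30551877  0.19021281] [-0.665  0.367  0.12   1.324 -0.     1.392] (array([-1.000e-01,  1.072e+02, -1.100e+00]), 'turn(rad, tool y)', np.float64(0.002), 'cur jaw yaw', np.float64(-27.9))
```

View pics/a_top.png

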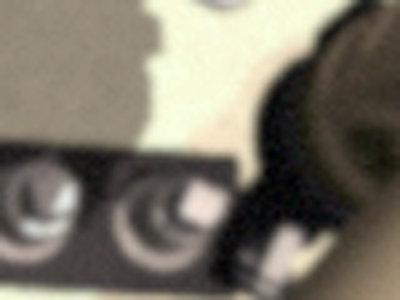

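View pics/a_scene.png

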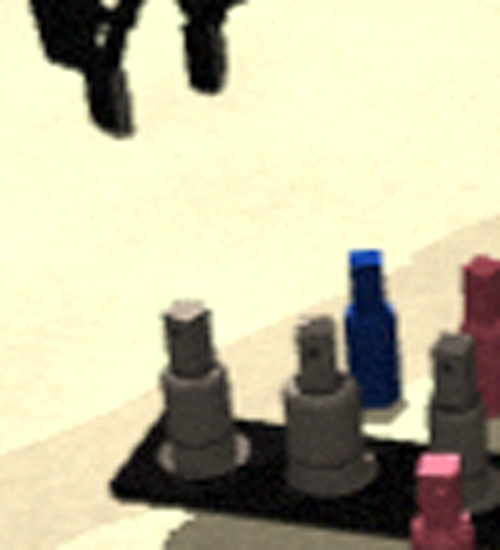

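```bash
python3 - <<'E'
from h import *
print(proj("scene",[(.5187,-.3055,.19),(.5187+.03*.88,-.3055-.03*.47,.19),(.5187-.03*.88,-.3055+.03*.47,.19)]).round(1))
im=ctrl.read_camera("scene");cv2.imwrite("pics/b.png",cv2.convertScaleAbs(cv2.resize(im[60:210,140:270],None,fx=4,fy=4,interpolation=cv2.INTER_CUBIC),alpha=1.5))
im=ctrl.read_camera("top");cv2.imwrite("pics/b2.png",cv2.convertScaleAbs(cv2.resize(im[180:280,280:420],None,fx=4,fy=4,interpolation=cv2.INTER_CUBIC),alpha=1.5))
s=ctrl.state();print(s['position'])
E
```

```text
[[193.4 136.4]
 [185.2 140.6]
 [201.2 132.5]]
[ 0.51701321 -0.30711199  0.19044825]
```

View pics/b.png

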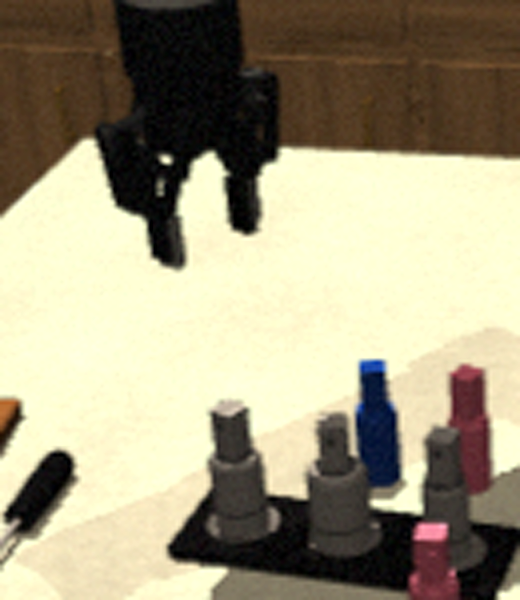

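View pics/b2.png

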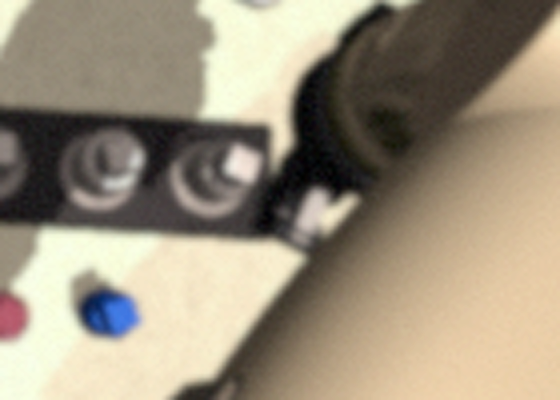

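```bash
python3 - <<'E'
from h import *
P=[(.517,-.307,.19),(.517+.03*.88,-.307-.03*.47,.19),(.517-.03*.88,-.307+.03*.47,.19)]
print(proj("top",P).round(1))
print([ (n,ray("scene",*u,z).round(3)) for n,u in(("a",(182,126)),("b",(201.5,117))) for z in(.19,.2)])
s=ctrl.state();print(s)
for n in("top","scene"):
  im=ctrl.read_camera(n);cv2.imwrite(f"pics/d_{n}.png",im)
E
```

```text
[[348.1 217.8]
 [353.3 206.7]
 [343.  229. ]]
[('a', array([ 0.459, -0.359,  0.19 ])), ('a', array([ 0.479, -0.351,  0.2  ])), ('b', array([ 0.392, -0.322,  0.19 ])), ('b', array([ 0.413, -0.314,  0.2  ]))]
{'time_s': 2.6, 'qpos': array([-6.69114894e-01,  3.66161290e-01,  1.18500939e-01,  1.32364907e+00,
       -5.60726664e-04,  1.39207169e+00]), 'joint_velocities': array([-0.02448534, -0.00853588, -0.00522871, -0.00023336, -0.00034883,
        0.00191788]), 'joint_torque': array([ 1.11949548e+00, -5.08043146e+01,  3.00726736e+01, -2.41458550e-02,
        5.08371997e-02,  1.94952678e-03]), 'position': array([ 0.51701321, -0.30711199,  0.19044825]), 'ee_rot': array([ 0.68606324, -0.17189391,  0.17140012, -0.68585108]), 'force': array([-0.22335245,  0.14520905,  0.68657917]), 'torque': array([-0.05820237, -0.02537698,  0.04773418]), 'grip_width': 0.06003391480464272}
```

View pics/d_top.png

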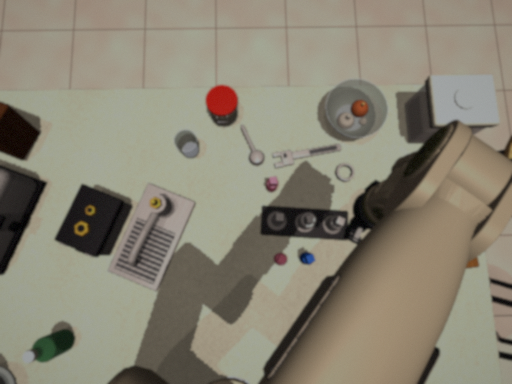

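View pics/d_scene.png

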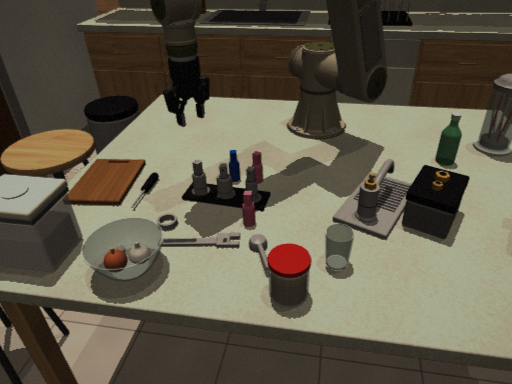

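```bash
python3 - <<'E'
from h import *
im=cv2.imread("pics/d_top.png");cv2.imwrite("pics/e1.png",cv2.convertScaleAbs(cv2.resize(im[175:255,310:400],None,fx=8,fy=7,interpolation=cv2.INTER_CUBIC),alpha=2.2))
E
```

```text
(no output)
```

View pics/e1.png

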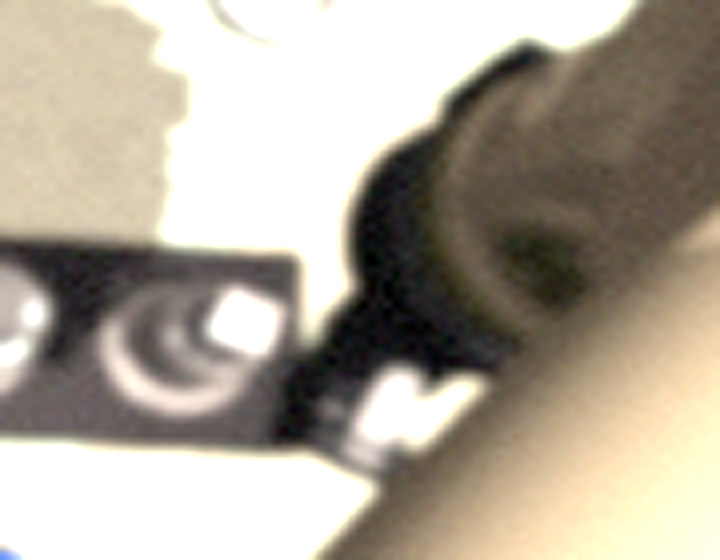

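```bash
python3 - <<'E'
from h import *
im=cv2.imread("pics/scene0.png");cv2.imwrite("pics/e2.png",cv2.convertScaleAbs(cv2.resize(im[0:90,110:210],None,fx=6,fy=6,interpolation=cv2.INTER_CUBIC),alpha=2.2))
p=np.array((.1393,-.558,.1917));j=np.array((.242,-.97,0))
for dz in(0,.013):print(proj("scene",[p+[0,0,dz],p+.043*j+[0,0,dz],p-.043*j+[0,0,dz]]).round(1))
p=np.array((.517,-.307,.19));j=np.array((.88,-.47,0))
for dz in(0,.01,.2):
  for n in("scene","top"):print(n,dz,proj(n,[p+[0,0,dz],p+.03*j+[0,0,dz],p-.03*j+[0,0,dz]]).round(1).tolist())
E
```

```text
[[159.7  84.2]
 [147.6  84.7]
 [171.7  83.7]]
[[159.1  80.7]
 [146.9  81.2]
 [171.2  80.2]]
scene 0 [[193.0, 136.1], [184.9, 140.2], [200.9, 132.2]]
top 0 [[348.1, 217.8], [353.3, 206.7], [343.0, 229.0]]
scene 0.01 [[192.6, 132.8], [184.4, 136.9], [200.5, 128.9]]
top 0.01 [[349.2, 217.4], [354.4, 206.2], [344.0, 228.7]]
scene 0.2 [[183.2, 63.1], [173.9, 66.2], [192.1, 60.1]]
top 0.2 [[376.1, 207.5], [382.5, 193.4], [369.7, 221.8]]
```

View pics/e2.png

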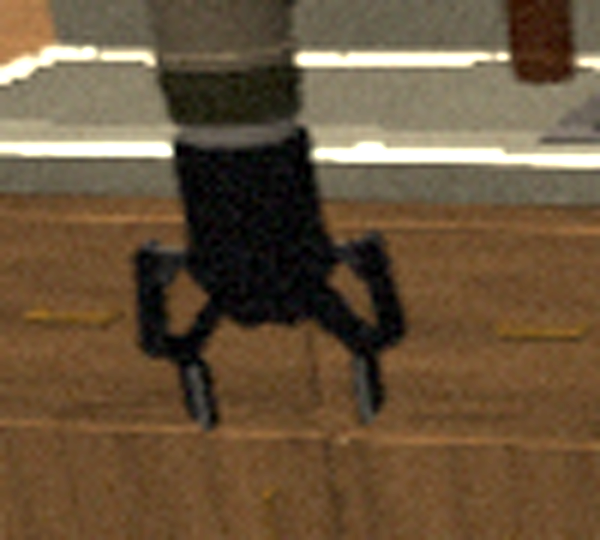

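Call:
carry_out([
  [[0, 30, 0], 0],
  [[0, 60, 0], 0],
  [[0, 60, 0], 0],
  [[0, 60, 0], 0],
  [[0, 60, 0], 0],
], fingers=0.35)

```text
time_s: 3.2
position: [0.5181, -0.308, 0.1325]
ee_rot: [0.686, -0.171, 0.173, -0.685]
force: [-0.6, -0.3, 0.1]
grip_width: 0.0557
```

```bash
python3 - <<'E'
from h import *
print(proj("scene",(0,0,0)))
im=ctrl.read_camera("scene");cv2.imwrite("pics/f.png",cv2.convertScaleAbs(cv2.resize(im[90:210,150:270],None,fx=5,fy=5,interpolation=cv2.INTER_CUBIC),alpha=1.5))
im=ctrl.read_camera("top");cv2.imwrite("pics/f2.png",cv2.convertScaleAbs(cv2.resize(im[180:250,300:400],None,fx=6,fy=6,interpolation=cv2.INTER_CUBIC),alpha=2))
s=ctrl.state();print(s['position'],s['force'],s['qpos'].round(3),s['grip_width'])
E
```

```text
[[315.52924179 125.05728486]]
[ 0.51852694 -0.30779715  0.13256695] [0.07329453 0.46156744 0.71511162] [-0.669  0.386  0.005  1.187 -0.     1.393] 0.05540313021646101
```

View pics/f.png

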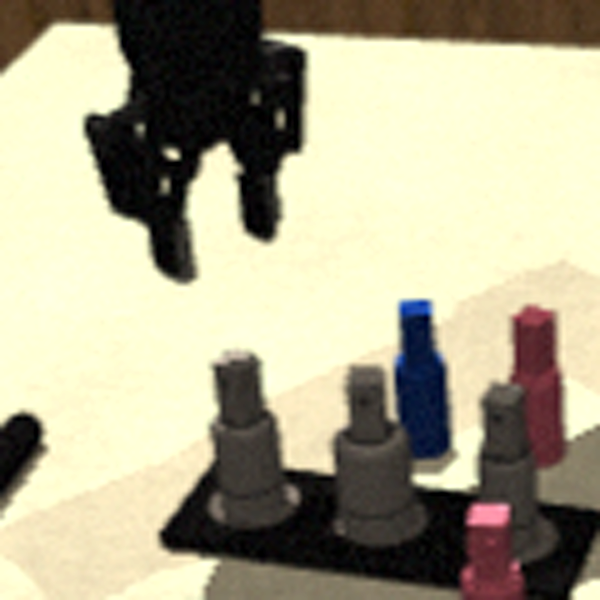

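View pics/f2.png

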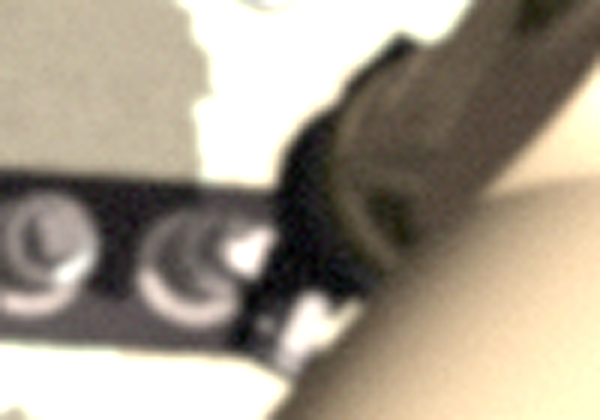

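Call:
carry_out([
  [[0, 0, 0], 0],
  [[0, 0, 0], 0],
  [[0, 0, 0], 0],
  [[0, 0, 0], 0],
  [[0, 0, 0], 0],
  [[0, 0, 0], 0],
], fingers=1)

```text
time_s: 3.9
position: [0.5177, -0.3066, 0.1305]
ee_rot: [-0.686, 0.172, -0.171, 0.686]
force: [0.9, 0.1, 0.2]
grip_width: 0.0001
```

```bash
python3 - <<'E'
from h import *
im=ctrl.read_camera("scene");cv2.imwrite("pics/g.png",cv2.convertScaleAbs(cv2.resize(im[90:210,150:270],None,fx=5,fy=5,interpolation=cv2.INTER_CUBIC),alpha=1.5))
im=ctrl.read_camera("top");cv2.imwrite("pics/g2.png",cv2.convertScaleAbs(cv2.resize(im[180:250,300:400],None,fx=6,fy=6,interpolation=cv2.INTER_CUBIC),alpha=2))
s=ctrl.state();p=s['position'];print(p,s['grip_width'],proj("scene",p),proj("scene",p+[0,0,.0187]))
E
```

```text
[ 0.51775092 -0.30669133  0.13055897] -0.0002051237150915738 [[195.61276611 155.22118937]] [[194.82331415 149.37812834]]
```

View pics/g.png

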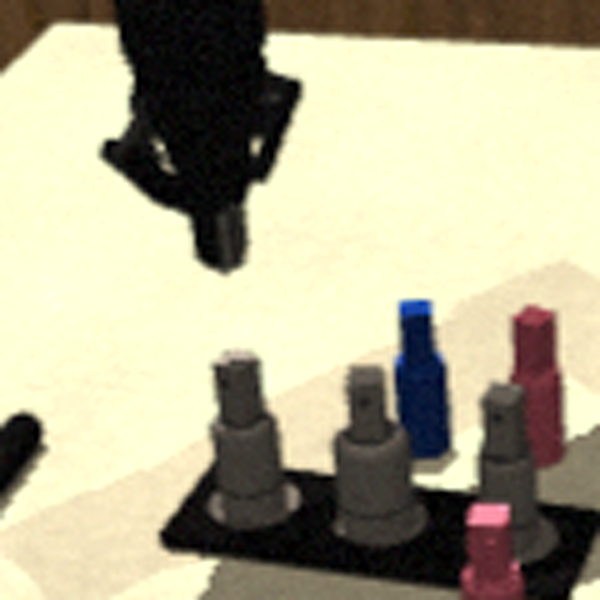

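View pics/g2.png

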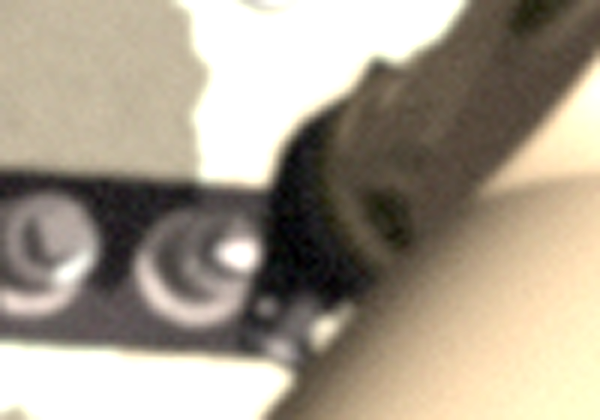

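Call:
carry_out([
  [[0, 0, 0], 0],
  [[0, 0, 0], 0],
  [[0, 0, 0], 0],
  [[0, 0, 0], 0],
  [[0, 0, 0], 0],
  [[0, 10, 0], 0],
  [[0, 20, 0], 0],
  [[0, 30, 0], 0],
  [[0, 30, 0], 0],
  [[0, 30, 0], 0],
], fingers=0.15)

```text
time_s: 5.0
position: [0.5173, -0.3064, 0.0999]
ee_rot: [-0.686, 0.172, -0.171, 0.686]
force: [0.4, 0.5, -0.1]
grip_width: 0.0724
```

```bash
cat > look.py <<'E'
import sys
from h import *
tag=sys.argv[1]
B=dict(scene=(150,90,270,210),top=(300,180,400,250))
if len(sys.argv)>2:
    B=dict(scene=(310,90,450,210),top=(110,160,210,235))
for n,(l,t,r,b) in B.items():
    im=ctrl.read_camera(n);cv2.imwrite(f"pics/{tag}_{n}_full.png",im);cv2.imwrite(f"pics/{tag}_{n}.png",cv2.convertScaleAbs(cv2.resize(im[t:b,l:r],None,fx=5,fy=5,interpolation=cv2.INTER_CUBIC),alpha=1.8))
a=cv2.imread(f"pics/{tag}_scene.png");b=cv2.imread(f"pics/{tag}_top.png")
s=ctrl.state();p=s['position'];R=Ro.from_quat(s['ee_rot']).as_matrix()
print(s['time_s'],p.round(4),'F',s['force'].round(2),'T',s['torque'].round(3),'w',s['grip_width'].round(4) if hasattr(s['grip_width'],'round') else s['grip_width'],'yaw',np.degrees(np.arctan2(R[1,0],R[0,0])).round(1),'q',s['qpos'].round(2),'tilt',R[2,1].round(4))
print(proj("scene",p).round(1),proj("top",p).round(1))
E
python3 look.py i1
```

```text
5.1 [ 0.5179 -0.3069  0.1008] F [-0.37  0.56 -0.28] T [-0.003 -0.021 -0.054] w 0.07258180440318375 yaw -28.1 q [-0.67  0.4  -0.05  1.12 -0.    1.39] tilt -1.0
[[196.8 164.3]] [[339.2 220.7]]
```

View pics/i1_scene.png

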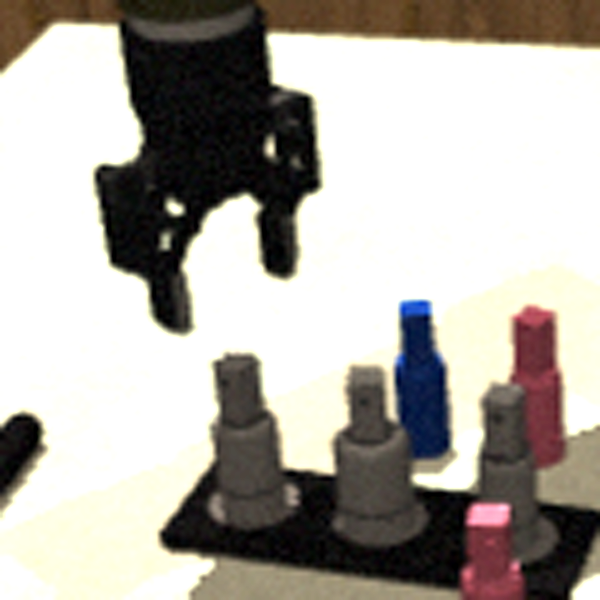

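View pics/i1_top.png

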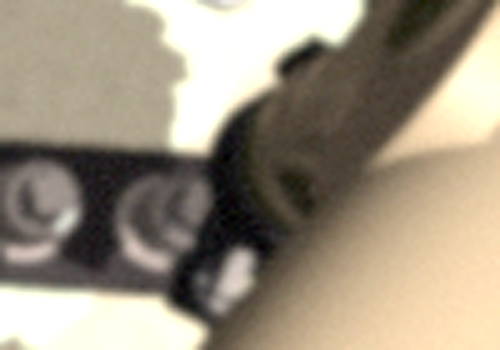

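```bash
python3 - <<'E'
from h import *
p=np.array([.5179,-.3069,.1008]);j=np.array((.882,-.471,0))
# measured scene link outer-bottom corners: left (105..115,270)->, right (320,185)
obsS={'-':(150+318/5,90+185/5),'+':(150+108/5,90+265/5),'tip-':(150+280/5,90+275/5),'tip+':(150+180/5,90+332/5)}
for nm,d in(("0",(0,0,0)),("z35",(0,0,.035)),("x-33",(-.033,0,0)),("mix",(-.016,0,.017))):
    d=np.array(d);pts={'-':p-.057*j+[0,0,.05],'+':p+.057*j+[0,0,.05],'tip-':p-.04*j+[0,0,.011],'tip+':p+.04*j+[0,0,.011],'bodyc':p+[0,0,.09],'flange':p+[0,0,.2]}
    print(nm,{k:(proj("scene",v+d)[0].round(0).tolist(),proj("top",v+d)[0].round(0).tolist()) for k,v in pts.items()})
print({k:np.round(v) for k,v in obsS.items()})
im=cv2.imread('pics/i1_top_full.png');cv2.imwrite('pics/i1z.png',cv2.convertScaleAbs(cv2.resize(im[150:270,320:440],None,fx=5,fy=5,interpolation=cv2.INTER_CUBIC),alpha=3))
E
```

```text
0 {'-': ([209.0, 141.0], [334.0, 239.0]), '+': ([179.0, 157.0], [353.0, 199.0]), 'tip-': ([206.0, 155.0], [334.0, 234.0]), 'tip+': ([186.0, 167.0], [347.0, 207.0]), 'bodyc': ([193.0, 136.0], [348.0, 217.0]), 'flange': ([188.0, 98.0], [362.0, 212.0])}
z35 {'-': ([208.0, 130.0], [338.0, 239.0]), '+': ([177.0, 146.0], [357.0, 197.0]), 'tip-': ([205.0, 145.0], [337.0, 233.0]), 'tip+': ([184.0, 156.0], [350.0, 205.0]), 'bodyc': ([191.0, 124.0], [352.0, 216.0]), 'flange': ([186.0, 85.0], [367.0, 210.0])}
x-33 {'-': ([212.0, 136.0], [335.0, 253.0]), '+': ([183.0, 151.0], [354.0, 212.0]), 'tip-': ([210.0, 150.0], [335.0, 247.0]), 'tip+': ([190.0, 161.0], [347.0, 219.0]), 'bodyc': ([197.0, 131.0], [349.0, 231.0]), 'flange': ([192.0, 93.0], [363.0, 228.0])}
mix {'-': ([210.0, 133.0], [336.0, 246.0]), '+': ([180.0, 149.0], [356.0, 204.0]), 'tip-': ([207.0, 148.0], [336.0, 240.0]), 'tip+': ([187.0, 159.0], [349.0, 212.0]), 'bodyc': ([194.0, 128.0], [350.0, 224.0]), 'flange': ([189.0, 89.0], [365.0, 219.0])}
{'-': array([214., 127.]), '+': array([172., 143.]), 'tip-': array([206., 145.]), 'tip+': array([186., 156.])}
```

View pics/i1z.png

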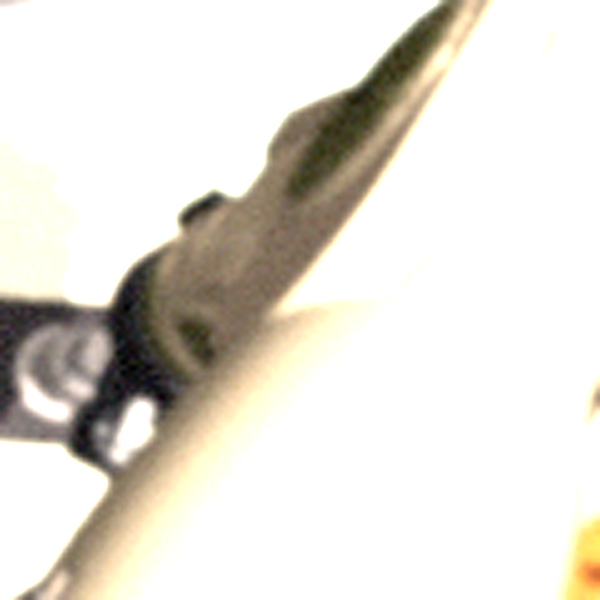

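View pics/i1_scene_full.png

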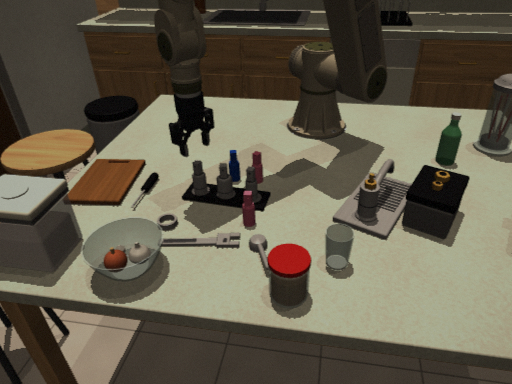

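Call:
carry_out([
  [[0, 10, 0], 0],
  [[0, 20, 0], 0],
  [[0, 28, 0], 0],
  [[0, 28, 0], 0],
  [[0, 28, 0], 0],
])

```text
time_s: 5.6
position: [0.5174, -0.3065, 0.0721]
ee_rot: [-0.686, 0.172, -0.171, 0.686]
force: [0.5, -0.9, 1.0]
grip_width: 0.0725
```

```bash
python3 look.py i2
```

```text
5.7 [ 0.518  -0.3069  0.0729] F [-0.14 -0.75  0.7 ] T [ 0.021 -0.004  0.012] w 0.0726147252830429 yaw -28.1 q [-0.67  0.42 -0.09  1.06 -0.    1.39] tilt -1.0
[[197.9 172.6]] [[336.8 221.6]]
```

View pics/i2_scene.png

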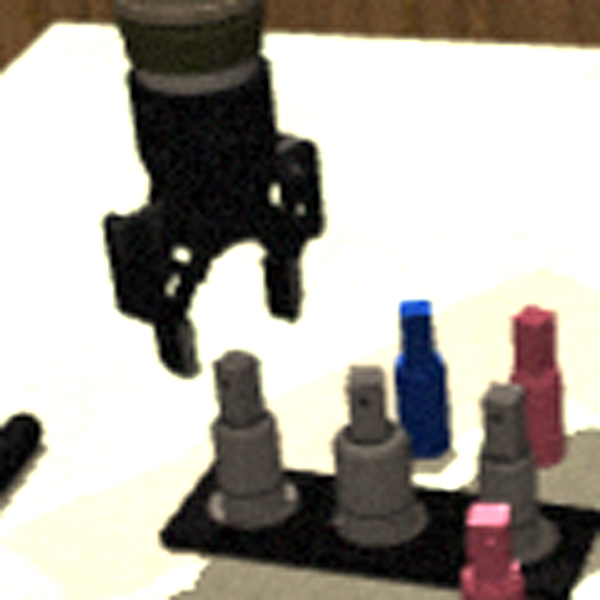

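View pics/i2_top.png

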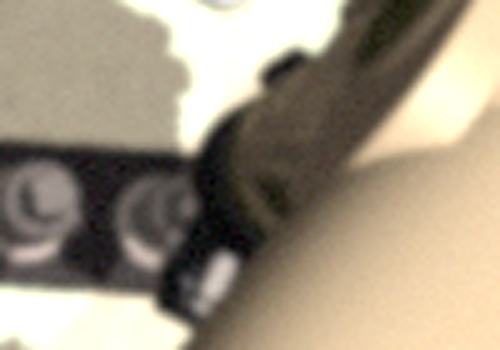

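Call:
carry_out([
  [[0, 8, 0], 0],
  [[0, 16, 0], 0],
  [[0, 22, 0], 0],
  [[0, 22, 0], 0],
  [[0, 22, 0], 0],
])

```text
time_s: 6.2
position: [0.5175, -0.3065, 0.0502]
ee_rot: [-0.686, 0.172, -0.171, 0.686]
force: [0.2, 0.3, 1.1]
grip_width: 0.0729
```

```bash
python3 look.py i3
```

```text
6.3 [ 0.5179 -0.3068  0.0508] F [0.15 0.34 0.47] T [-0.     0.017 -0.008] w 0.0722556159377802 yaw -28.1 q [-0.67  0.44 -0.12  1.01 -0.    1.39] tilt -1.0
[[198.8 179. ]] [[334.9 222.3]]
```

View pics/i3_scene.png

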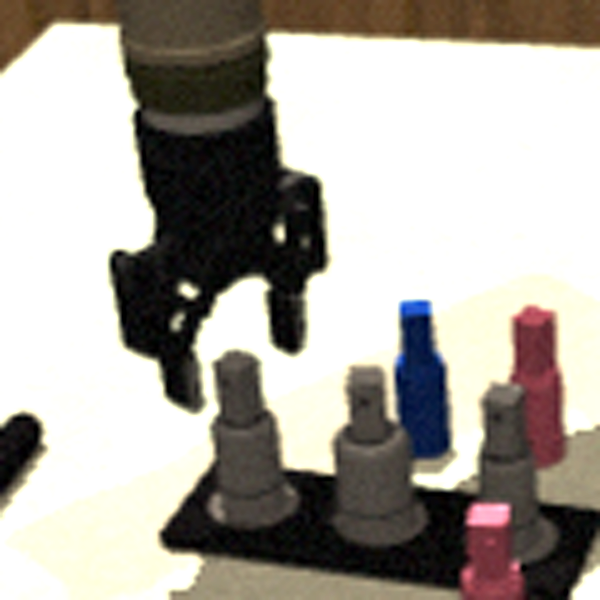

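Call:
carry_out([
  [[0, 6, 0], 0],
  [[0, 6, 0], 0],
  [[0, 6, 0], 0],
  [[0, 6, 0], 0],
  [[0, 6, 0], 0],
  [[0, 6, 0], 0],
  [[0, 6, 0], 0],
  [[0, 6, 0], 0],
], fingers=1)

```text
time_s: 7.1
position: [0.5178, -0.3068, 0.0447]
ee_rot: [0.686, -0.171, 0.172, -0.686]
force: [-0.7, 0.1, 0.7]
grip_width: 0.0186
```

```bash
python3 look.py i4
```

```text
7.2 [ 0.5178 -0.3067  0.0447] F [ 0.1   0.54 -0.51] T [0.077 0.043 0.02 ] w 0.018804798101291976 yaw -28.1 q [-0.67  0.44 -0.13  0.99 -0.    1.39] tilt -1.0
[[199.  180.7]] [[334.4 222.5]]
```

View pics/i4_scene.png

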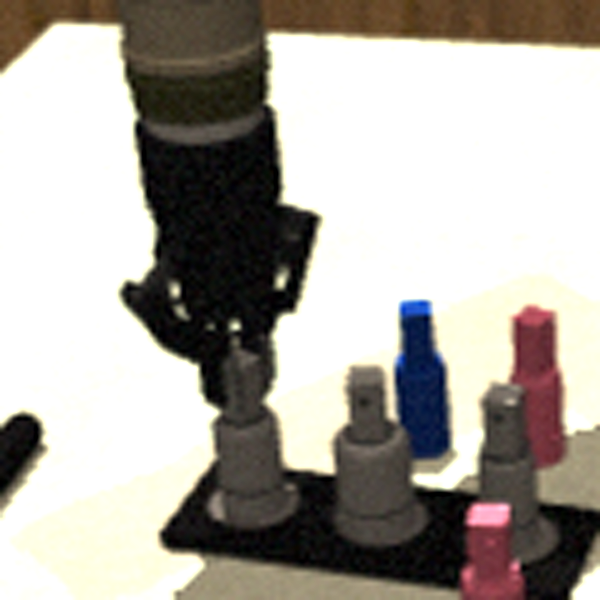

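Call:
carry_out([
  [[0, -5, 0], 0],
  [[0, -20, 0], 0],
  [[0, -45, 0], 0],
  [[0, -80, 0], 0],
  [[0, -115, 0], 0],
  [[0, -150, 0], 0],
  [[0, -170, 0], 0],
  [[0, -170, 0], 0],
  [[0, -170, 0], 0],
])

```text
time_s: 8.1
position: [0.5176, -0.3066, 0.2139]
ee_rot: [-0.686, 0.172, -0.171, 0.686]
force: [-0.5, -0.1, -3.7]
grip_width: 0.0193
```

```bash
python3 look.py i5; python3 -c "
from h import *
print(plan(.5755,.172,.2147,-23.9)) "
```

```text
8.2 [ 0.5168 -0.306   0.2125] F [-0.34  1.14 -2.48] T [-0.04  -0.015  0.003] w 0.018831916835776764 yaw -28.1 q [-0.67  0.36  0.17  1.38 -0.    1.39] tilt -1.0
[[192.4 128.7]] [[350.2 217. ]]
(array([-173.2,   -1.4,  449.3]), 'turn(rad, tool y)', np.float64(-0.073), 'cur jaw yaw', np.float64(-28.1))
```

View pics/i5_scene.png

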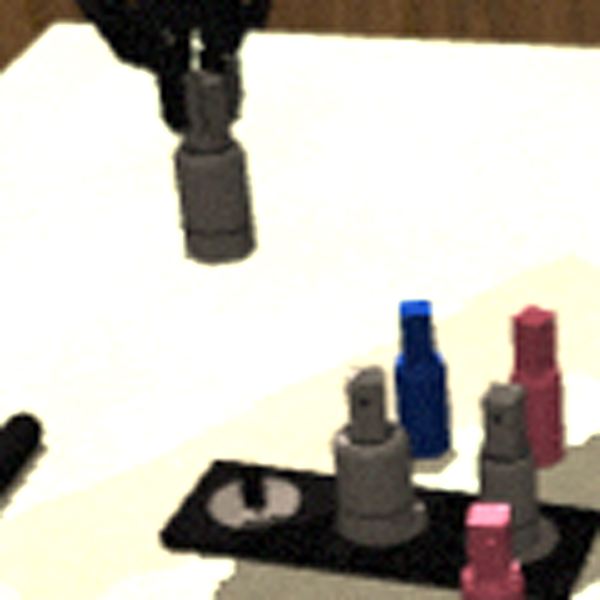

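View pics/i5_top.png

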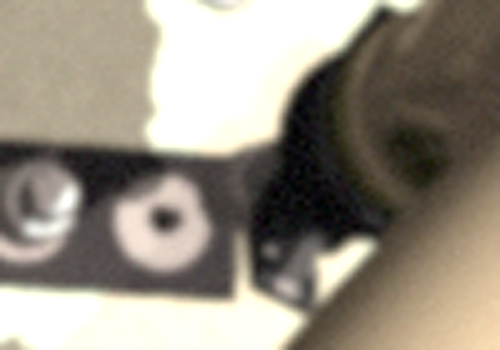

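Call:
carry_out([
  [[-10, -4, 25], 0],
  [[-25, -5, 65], -0.02],
  [[-43, -5, 112], -0.04],
  [[-62, -5, 160], -0.073],
  [[-80, -5, 208], -0.073],
  [[-99, -5, 256], -0.073],
  [[-117, -5, 304], -0.073],
  [[-136, -5, 352], -0.073],
  [[-154, -5, 400], -0.073],
  [[-166, -5, 430], -0.073],
])

```text
time_s: 9.2
position: [0.5725, 0.1534, 0.2174]
ee_rot: [0.692, -0.147, 0.145, -0.692]
force: [1.5, -0.5, -2.7]
grip_width: 0.0189
```

```bash
python3 -c "
from h import *
s=ctrl.state();print(s['position'],s['qpos'].round(2),s['grip_width']);print(plan(.574,.172,.2147,-23.9)) "
```

```text
[0.57248241 0.15343077 0.2174205 ] [0.13 0.35 0.16 1.38 0.   2.11] 0.018945536268785004
(array([-6.1,  2.7, 17.6]), 'turn(rad, tool y)', np.float64(0.001), 'cur jaw yaw', np.float64(-23.8))
```

Call:
carry_out([
  [[-3, 0, 9], 0],
  [[-6, 0, 18], 0],
  [[-6, 0, 18], 0],
  [[-6, 0, 18], 0],
  [[-6, 0, 18], 0],
])

```text
time_s: 9.7
position: [0.5755, 0.1682, 0.2195]
ee_rot: [0.692, -0.147, 0.147, -0.691]
force: [-0.0, -0.5, -3.0]
grip_width: 0.0189
```

```bash
python3 look.py j1 tap
```

```text
9.8 [0.5756 0.1684 0.2197] F [-0.13 -0.72 -2.46] T [ 0.007  0.01  -0.018] w 0.018902632536262877 yaw -24.0 q [ 0.15  0.36  0.18  1.39 -0.    2.14] tilt -1.0
[[373.4 147.9]] [[145.9 195.8]]
```

View pics/j1_scene.png

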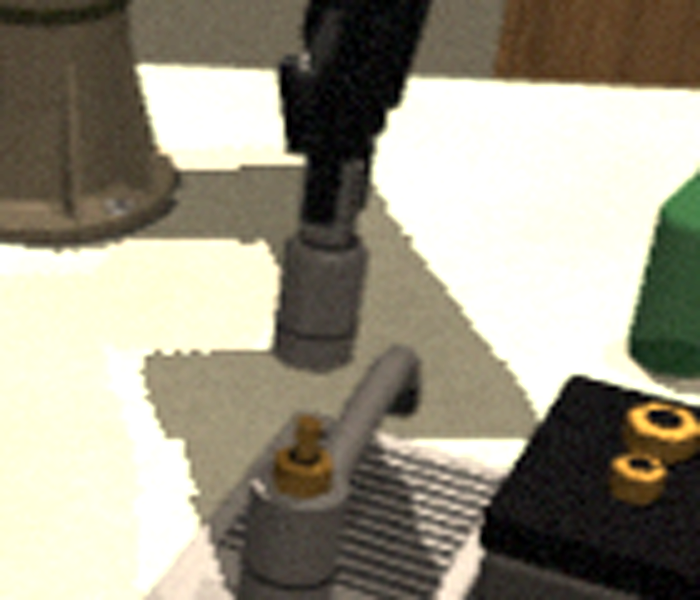

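View pics/j1_top.png

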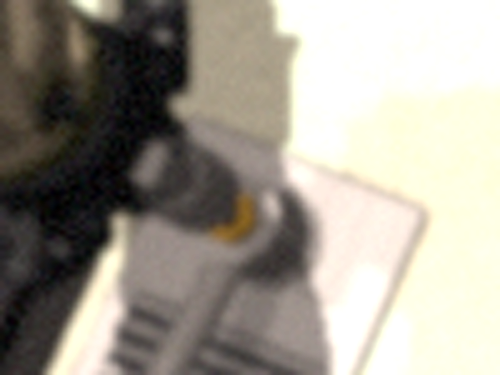

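```bash
cat > fit.py <<'E'
from h import *
def circ(x,y,z,r,n=60):
    a=np.linspace(0,2*np.pi,n,endpoint=False);return np.c_[x+r*np.cos(a),y+r*np.sin(a),np.full(n,z)]
def hull(n,P):
    return cv2.convexHull(proj(n,P).astype(np.float32))[:,0]
def dense(h,step=.3):
    o=[];N=[]
    for a,b in zip(h,np.roll(h,-1,0)):
        L=np.linalg.norm(b-a)
        if L<1e-6: continue
        k=max(int(L/step),1);t=(np.arange(k)+.5)/k;o.append(a+(b-a)*t[:,None]);nn=np.array([b[1]-a[1],a[0]-b[0]])/L;N.append(np.repeat(nn[None],k,0))
    return np.vstack(o),np.vstack(N)
def fitshift(im,h,rng=4,step=.1,mask=None,signed=None):
    g=cv2.GaussianBlur(cv2.cvtColor(im,cv2.COLOR_BGR2GRAY).astype(np.float32),(0,0),.7)
    gx=cv2.Sobel(g,cv2.CV_32F,1,0,ksize=3);gy=cv2.Sobel(g,cv2.CV_32F,0,1,ksize=3)
    p,nv=dense(h)
    if mask is not None: k=mask(p);p=p[k];nv=nv[k]
    best=[]
    for du in np.arange(-rng,rng+.01,step):
        for dv in np.arange(-rng,rng+.01,step):
            q=(p+[du,dv]).astype(np.float32)
            a=cv2.remap(gx,q[:,0],q[:,1],1)[:,0]*nv[:,0]+cv2.remap(gy,q[:,0],q[:,1],1)[:,0]*nv[:,1]
            best.append((np.minimum(abs(a),120).mean() ,du,dv))
    best.sort(reverse=True);return best
def overlay(im,hs,box,fn,k=5):
    l,t,r,b=box;o=cv2.convertScaleAbs(cv2.resize(im[t:b,l:r],None,fx=k,fy=k,interpolation=cv2.INTER_CUBIC),alpha=1.5)
    for h,c in hs: cv2.polylines(o,[np.round((h-[l,t]+.5)*k).astype(int)],True,c,1)
    cv2.imwrite(fn,o)
E
python3 - <<'E'
from fit import *
s=ctrl.state();ps=s['position'];zm=ps[2]-.0447+.012
N=np.array([.574,.172])
print(ps,zm)
for n,box in(("scene",(330,100,410,220)),("top",(120,170,200,240))):
    im0=cv2.imread(f"pics/{n}0.png");im1=cv2.imread(f"pics/j1_{n}_full.png")
    hb=hull(n,np.vstack([circ(ps[0],ps[1],zm,.0195),circ(ps[0],ps[1],zm+.06,.0195)]))
    hp=hull(n,np.vstack([circ(*N,.11,.0245),circ(*N,.05,.0245)])) if n=="scene" else hull(n,circ(*N,.11,.0245))
    a=np.radians(-23.9+30+60*np.arange(6));r=.0135/np.cos(np.pi/6)
    hex_=lambda z,r:np.c_[N[0]+r*np.cos(a),N[1]+r*np.sin(a),np.full(6,z)]
    hn=hull(n,np.vstack([hex_(.110,r),hex_(.124,r),circ(*N,.126,.0125)]))
    for nm,im,h in(("barrel",im1,hb),("pillar",im0,hp),("nut",im0,hn)):
        b=fitshift(im,h);print(n,nm,[tuple(np.round(x,2)) for x in b[:3]])
    overlay(im1,[(hb,(0,0,255)),(hp,(0,255,0)),(hn,(255,0,0))],box,f"pics/ov_{n}.png",6)
    overlay(im0,[(hp,(0,255,0)),(hn,(255,0,0))],box,f"pics/ov0_{n}.png",6)
    print('px per mm x,y:',(proj(n,(N[0]+.01,N[1],.126))-proj(n,(*N,.126))).round(2)/10,(proj(n,(N[0],N[1]+.01,.126))-proj(n,(*N,.126))).round(2)/10)
E
```

```text
[0.57559572 0.16843107 0.21971021] 0.18701021415722255
scene barrel [(np.float64(104.21), np.float64(0.0), np.float64(0.4)), (np.float64(104.14), np.float64(0.0), np.float64(0.3)), (np.float64(104.08), np.float64(0.1), np.float64(0.4))]
scene pillar [(np.float64(72.12), np.float64(0.0), np.float64(-1.5)), (np.float64(72.09), np.float64(-0.1), np.float64(-1.5)), (np.float64(72.04), np.float64(-0.1), np.float64(-1.4))]
scene nut [(np.float64(107.4), np.float64(0.4), np.float64(3.7)), (np.float64(107.37), np.float64(0.3), np.float64(3.7)), (np.float64(107.33), np.float64(0.4), np.float64(3.8))]
px per mm x,y: [[0.016 0.215]] [[0.405 0.03 ]]
top barrel [(np.float64(73.46), np.float64(1.2), np.float64(1.1)), (np.float64(73.45), np.float64(1.3), np.float64(1.1)), (np.float64(73.44), np.float64(1.4), np.float64(1.1))]
top pillar [(np.float64(68.09), np.float64(4.0), np.float64(-1.0)), (np.float64(68.08), np.float64(4.0), np.float64(-0.9)), (np.float64(68.01), np.float64(1.4), np.float64(1.0))]
top nut [(np.float64(82.51), np.float64(3.7), np.float64(1.7)), (np.float64(82.5), np.float64(3.7), np.float64(1.8)), (np.float64(82.48), np.float64(3.6), np.float64(1.7))]
px per mm x,y: [[ 0.009 -0.385]] [[-0.391  0.008]]
```

View pics/ov_scene.png

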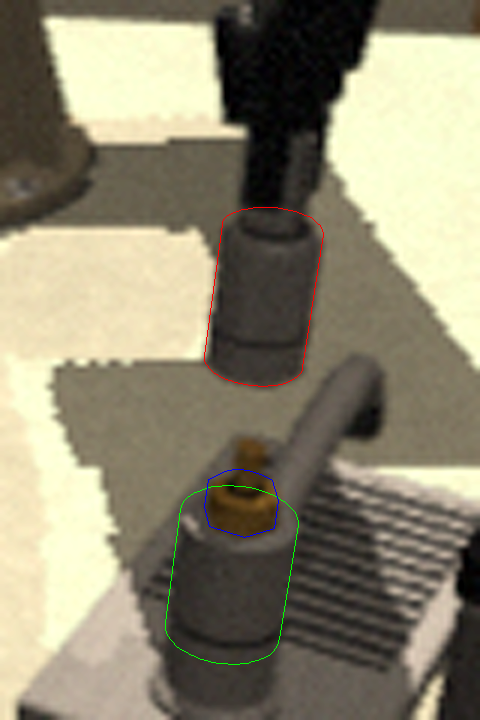

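View pics/ov_top.png

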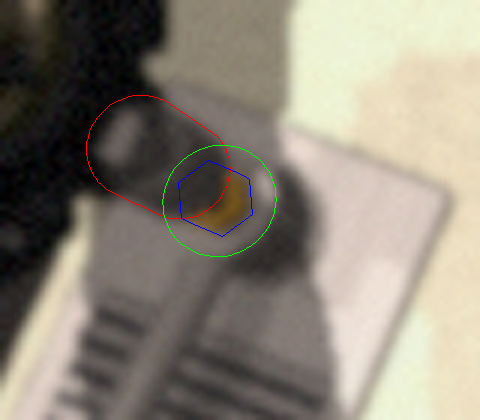

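View pics/ov0_scene.png

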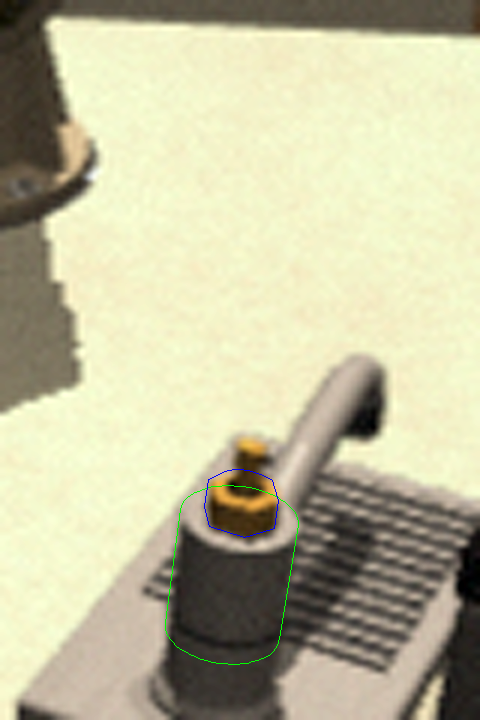

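View pics/ov0_top.png

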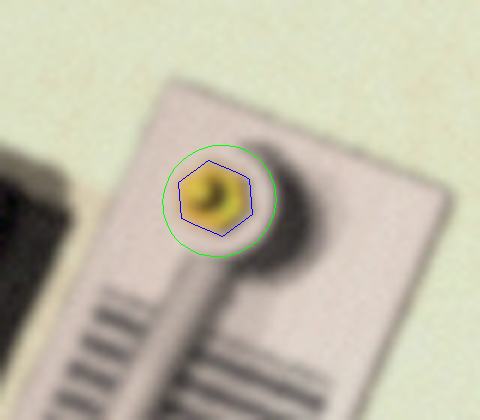

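```bash
python3 -c "
from h import *
print(plan(.574,.172,.188,-23.9)) "
```

```text
(array([-2.9, 31.7,  2.6]), 'turn(rad, tool y)', np.float64(-0.002), 'cur jaw yaw', np.float64(-24.0))
```

Call:
carry_out([
  [[-3, 0, 2.5], 0],
  [[-3, 10, 2.5], 0],
  [[-3, 20, 2.5], 0],
  [[-3, 31, 2.5], 0],
  [[-3, 31, 2.5], 0],
  [[-3, 31, 2.5], 0],
])

```text
time_s: 10.4
position: [0.5732, 0.1732, 0.1877]
ee_rot: [0.692, -0.147, 0.146, -0.692]
force: [0.2, -0.6, -1.9]
grip_width: 0.0187
```

```bash
python3 look.py j2 tap; cat > ov.py <<'E'
import sys
from fit import *
tag=sys.argv[1];N=np.array([.574,.172])
s=ctrl.state();ps=s['position'];zm=ps[2]-.0447+.012
print(ps,zm)
for n,box in(("scene",(330,110,410,220)),("top",(120,170,200,240))):
    im1=cv2.imread(f"pics/{tag}_{n}_full.png")
    hb=hull(n,np.vstack([circ(ps[0],ps[1],zm,.0195),circ(ps[0],ps[1],zm+.06,.0195)]))
    hm=hull(n,circ(ps[0],ps[1],zm,.0195))
    b=fitshift(im1,hb);print(n,[tuple(np.round(x,2)) for x in b[:3]])
    overlay(im1,[(hb,(0,0,255)),(hm,(0,255,255)),(hull(n,circ(*N,.11,.0245)),(0,255,0))],box,f"pics/{tag}ov_{n}.png",7 if n=="top" else 5)
E
python3 ov.py j2
```

```text
10.5 [0.5739 0.1733 0.1888] F [ 0.15  0.35 -1.79] T [-0.015 -0.034 -0.012] w 0.018957259227739817 yaw -23.9 q [ 0.16  0.36  0.11  1.32 -0.    2.15] tilt -1.0
[[373.7 158.9]] [[147.4 198.5]]
[0.57392305 0.17325744 0.18878329] 0.15608328559281506
scene [(np.float64(89.59), np.float64(0.1), np.float64(0.8)), (np.float64(89.56), np.float64(0.1), np.float64(0.7)), (np.float64(89.53), np.float64(0.0), np.float64(0.7))]
top [(np.float64(82.21), np.float64(2.3), np.float64(1.3)), (np.float64(82.17), np.float64(2.2), np.float64(1.3)), (np.float64(82.15), np.float64(2.2), np.float64(1.4))]
```

View pics/j2ov_scene.png

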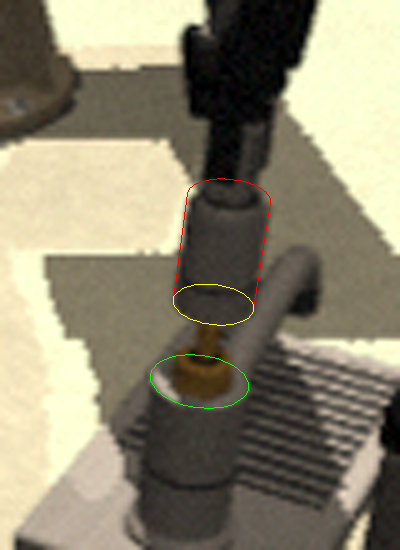

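View pics/j2ov_top.png

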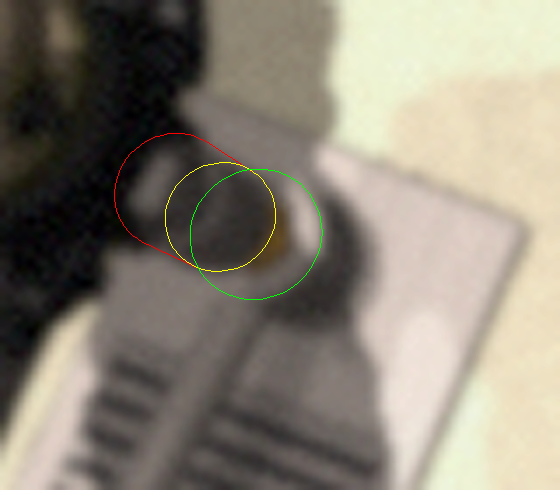

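Call:
carry_out([
  [[0.6, 8, -1.4], 0],
  [[0.6, 16, -1.4], 0],
  [[0.6, 22, -1.4], 0],
  [[0.6, 26, -1.4], 0],
  [[0.6, 28, -1.4], 0],
  [[0.6, 30, -1.4], 0],
  [[0.6, 32, -1.4], 0],
  [[0.6, 32, -1.4], 0],
  [[0.6, 32, -1.4], 0],
])

```text
time_s: 11.4
position: [0.5739, 0.1717, 0.1567]
ee_rot: [-0.692, 0.146, -0.146, 0.692]
force: [0.6, 0.5, -3.3]
grip_width: 0.0189
```

```bash
python3 look.py j3 tap; python3 ov.py j3
```

```text
11.5 [0.5738 0.1717 0.1568] F [ 0.01 -0.13 -2.73] T [ 0.026 -0.024  0.03 ] w 0.019003740076426405 yaw -23.9 q [ 0.16  0.37  0.04  1.24 -0.    2.14] tilt -1.0
[[371.4 170. ]] [[151.5 200.4]]
[0.57384047 0.17170604 0.15679292] 0.12409291511588554
scene [(np.float64(77.17), np.float64(0.0), np.float64(1.5)), (np.float64(77.16), np.float64(0.0), np.float64(1.4)), (np.float64(77.05), np.float64(0.1), np.float64(1.4))]
top [(np.float64(75.65), np.float64(3.1), np.float64(1.7)), (np.float64(75.62), np.float64(3.0), np.float64(1.7)), (np.float64(75.61), np.float64(3.2), np.float64(1.7))]
```

View pics/j3ov_scene.png

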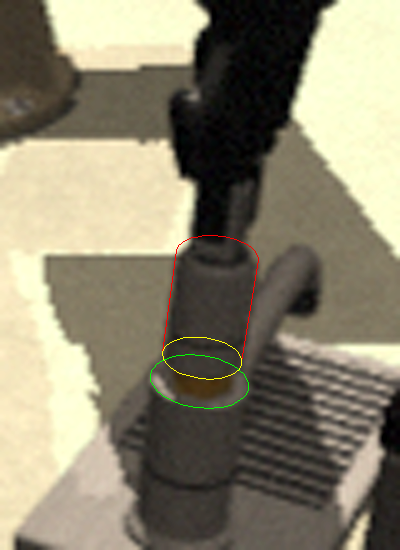

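View pics/j3ov_top.png

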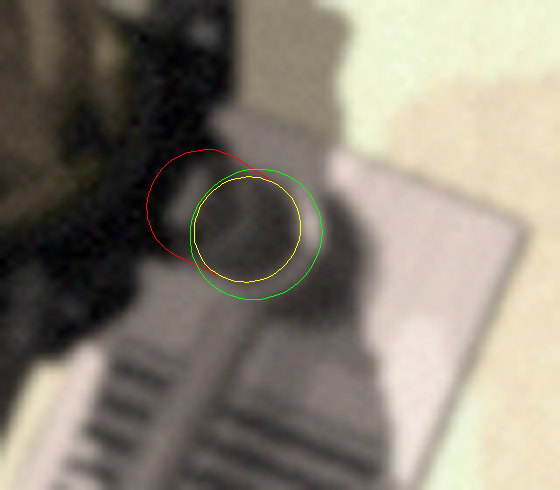

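Call:
carry_out([
  [[0, 1.5, 0], 0],
  [[0, 3, 0], 0],
  [[0, 4, 0], 0],
  [[0, 4, 0], 0],
  [[0, 4, 0], 0],
])

```text
time_s: 12.0
position: [0.5739, 0.1718, 0.1525]
ee_rot: [-0.692, 0.146, -0.146, 0.692]
force: [1.5, 1.4, -3.8]
grip_width: 0.0187
```

```bash
python3 -c "
from h import *
s=ctrl.state();print(s['position'],s['force'],s['torque'].round(3),s['grip_width']) "
```

```text
[0.57386488 0.17176917 0.1524611 ] [ 1.47160686  1.44130178 -3.81385633] [ 0.26  -0.343  0.01 ] 0.01867739542432695
```

Call:
carry_out([
  [[0.4, 1, 1], 0],
  [[0.4, 2, 1], 0],
  [[0.4, 3, 1], 0],
  [[0.4, 3, 1], 0],
  [[0.4, 3, 1], 0],
])

```text
time_s: 12.5
position: [0.5743, 0.1724, 0.1494]
ee_rot: [0.692, -0.146, 0.146, -0.692]
force: [-1.0, -0.1, -2.1]
grip_width: 0.019
```

```bash
python3 -c "
from h import *
s=ctrl.state();print(s['position'],s['force'],s['torque'].round(3),s['grip_width']) "
```

```text
[0.57430834 0.17238228 0.14942761] [-1.03053568 -0.09663291 -2.14133759] [-0.066 -0.025 -0.036] 0.019029073149949626
```

Call:
carry_out([
  [[0, 1, 0], 0],
  [[0, 2, 0], 0],
  [[0, 3, 0], 0],
  [[0, 4, 0], 0],
  [[0, 5, 0], 0],
  [[0, 6, 0], 0],
  [[0, 6, 0], 0],
  [[0, 6, 0], 0],
])

```text
time_s: 13.3
position: [0.5744, 0.1724, 0.1435]
ee_rot: [0.692, -0.146, 0.146, -0.692]
force: [0.9, -0.2, -2.1]
grip_width: 0.0191
```

```bash
python3 look.py j4 tap; python3 ov.py j4
```

```text
13.4 [0.5745 0.1724 0.1436] F [ 1.01  0.32 -2.89] T [-0.029 -0.012 -0.022] w 0.019272723464135163 yaw -23.9 q [ 0.16  0.38  0.02  1.21 -0.    2.15] tilt -1.0
[[371.1 174.6]] [[152.5 200.9]]
[0.57454853 0.17243676 0.14363518] 0.11093517813142563
scene [(np.float64(74.35), np.float64(0.1), np.float64(0.1)), (np.float64(74.3), np.float64(0.0), np.float64(0.1)), (np.float64(74.27), np.float64(0.1), np.float64(0.0))]
top [(np.float64(71.66), np.float64(2.9), np.float64(1.6)), (np.float64(71.65), np.float64(3.0), np.float64(1.6)), (np.float64(71.62), np.float64(3.0), np.float64(1.7))]
```

View pics/j4_scene.png

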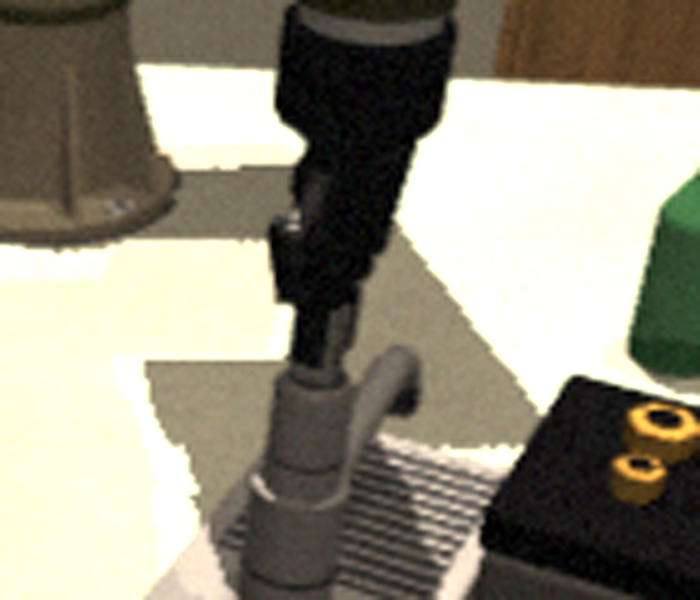

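Call:
carry_out([
  [[0, 0.5, 0], 0],
  [[0, 1, 0], 0],
  [[0, 1.5, 0], 0],
  [[0, 1.5, 0], 0],
  [[0, 1.5, 0], 0],
])

```text
time_s: 13.9
position: [0.5747, 0.1725, 0.1427]
ee_rot: [-0.692, 0.146, -0.147, 0.692]
force: [-1.1, 0.2, 2.6]
grip_width: 0.0193
```

Call:
carry_out([
  [[0, 0, 0], -0.05],
  [[0, 0, 0], -0.1],
  [[0, 0, 0], -0.15],
  [[0, 0, 0], -0.2],
  [[0, 0, 0], -0.25],
  [[0, 0, 0], -0.3],
  [[0, 0, 0], -0.35],
  [[0, 0, 0], -0.4],
  [[0, 0, 0], -0.4],
])

```text
time_s: 14.8
position: [0.5746, 0.1724, 0.1426]
ee_rot: [0.707, -0.006, 0.006, -0.707]
force: [-0.7, 0.2, 3.9]
grip_width: 0.0194
```

```bash
python3 look.py j5 tap
```

```text
14.9 [0.5747 0.1724 0.1426] F [-1.19 -1.1   4.34] T [-0.153  0.477 -0.067] w 0.018878621553233565 yaw -1.0 q [ 0.16  0.38  0.02  1.21 -0.    1.75] tilt -1.0
[[371. 175.]] [[152.7 200.9]]
```

View pics/j5_scene.png

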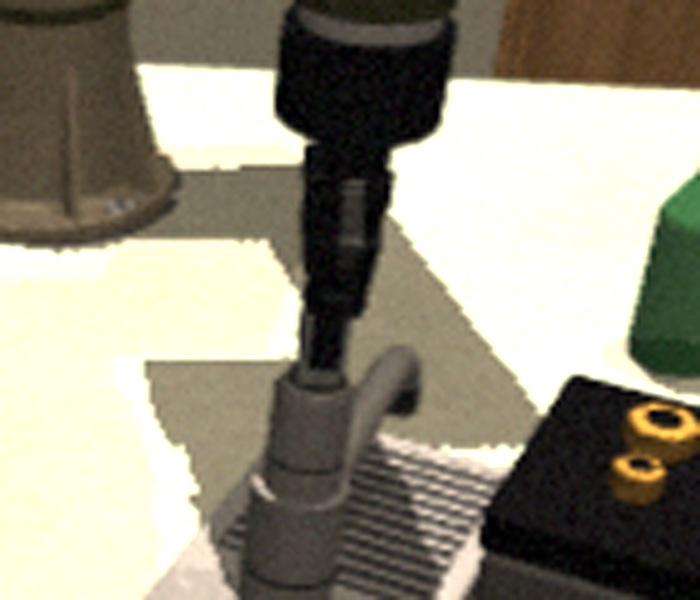

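Call:
carry_out([
  [[0, 0, 0], -0.06],
  [[0, 0, 0], -0.12],
  [[0, 0, 0], -0.18],
  [[0, 0, 0], -0.24],
  [[0, 0, 0], -0.3],
  [[0, 0, 0], -0.36],
  [[0, 0, 0], -0.42],
  [[0, 0, 0], -0.45],
])

```text
time_s: 15.7
position: [0.5746, 0.1722, 0.1426]
ee_rot: [0.691, 0.152, -0.152, -0.69]
force: [-1.7, -1.3, 5.0]
grip_width: 0.0187
```

```bash
python3 look.py j6 tap; python3 ov.py j6
```

```text
15.8 [0.5746 0.1722 0.1426] F [-1.42 -1.56  4.86] T [-0.341  0.532 -0.095] w 0.018758942977396425 yaw 24.8 q [ 0.16  0.38  0.02  1.21 -0.    1.3 ] tilt -1.0
[[370.9 174.9]] [[152.8 200.9]]
[0.57462676 0.17218193 0.14262134] 0.10992134057707094
scene [(np.float64(72.07), np.float64(0.3), np.float64(-0.1)), (np.float64(72.05), np.float64(0.3), np.float64(0.0)), (np.float64(71.94), np.float64(0.2), np.float64(-0.1))]
top [(np.float64(49.38), np.float64(-0.8), np.float64(-0.1)), (np.float64(49.37), np.float64(-0.9), np.float64(-0.1)), (np.float64(49.37), np.float64(-0.8), np.float64(0.0))]
```

View pics/j6_scene.png

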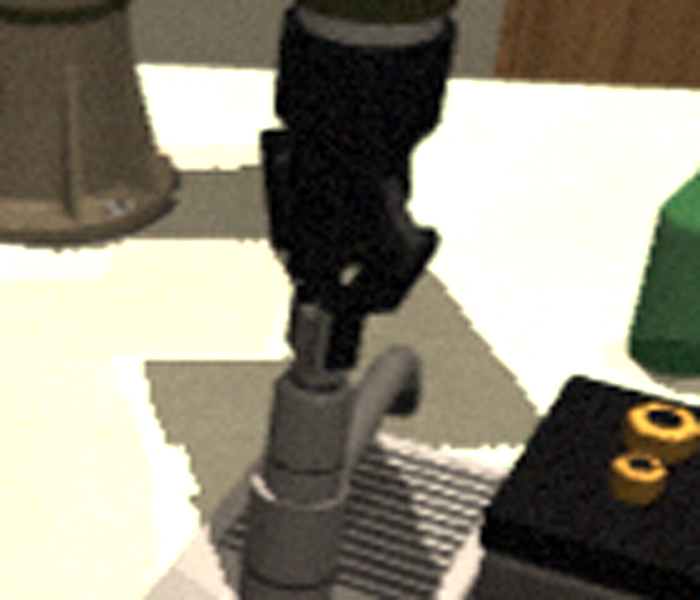

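View pics/j6_top.png

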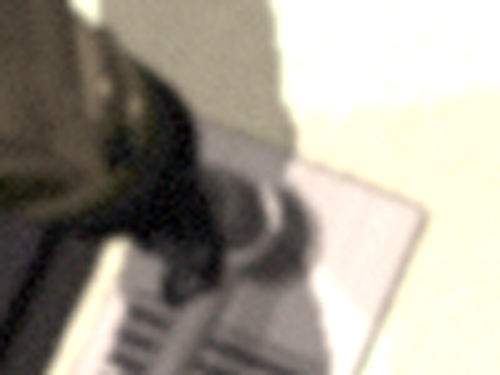

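View pics/j6_scene_full.png

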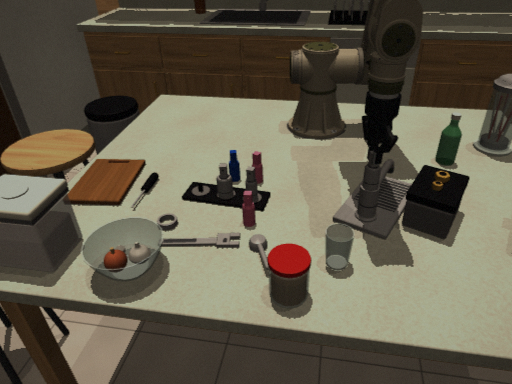

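Call:
carry_out([
  [[0, 0, 0], -0.03],
  [[0, 0, 0], -0.06],
])

```text
time_s: 16.0
position: [0.5746, 0.1721, 0.1426]
ee_rot: [0.686, 0.173, -0.172, -0.685]
force: [-1.3, -1.2, 4.9]
grip_width: 0.0192
```

```bash
python3 - <<'E'
from fit import *
s=ctrl.state();print(s['torque'],s['force'],s['joint_torque'].round(3),s['joint_velocities'].round(2))
for n in("scene","top"):
    im=cv2.imread(f"pics/{n}0.png")
    for nm,N,yaws in(("tap",(.574,.172),[-23.9]),("small",(.5585,.3365),range(0,60,10)),("large",(.513,.356),range(0,60,10))):
        res=[]
        for AF in(20,22,24.5,27,29.5,32,34):
          for yw in yaws:
            a=np.radians(yw+30+60*np.arange(6));r=AF/2000/np.cos(np.pi/6)
            z0=.110
            hx=lambda z:np.c_[N[0]+r*np.cos(a),N[1]+r*np.sin(a),np.full(6,z)]
            h=hull(n,np.vstack([hx(z0),hx(z0+.014),circ(*N,z0+.016,AF/2000-.001)]))
            b=fitshift(im,h,rng=2.4,step=.3)[0];res.append((round(float(b[0]),1),AF,yw,round(b[1],1),round(b[2],1)))
        d={}
        for q in res:
            if q[1] not in d or d[q[1]][0]<q[0]: d[q[1]]=q
        print(n,nm,sorted(d.values(),reverse=True)[:4])
E
```

```text
[-0.373669    0.53393451 -0.23093597] [-1.31710353 -1.15327164  4.90652342] [  0.644 -48.426  28.486  -0.98    0.31    0.055] [ 0.   0.  -0.   0.   0.  -0.3]
scene tap [(107.3, 24.5, -23.9, np.float64(-0.0), np.float64(1.2)), (106.9, 27, -23.9, np.float64(-0.0), np.float64(0.9)), (102.0, 29.5, -23.9, np.float64(0.3), np.float64(2.4)), (100.8, 22, -23.9, np.float64(0.3), np.float64(1.2))]
scene small [(81.8, 20, 50, np.float64(2.1), np.float64(-2.4)), (79.2, 22, 0, np.float64(2.1), np.float64(-2.4)), (72.3, 24.5, 10, np.float64(0.6), np.float64(-0.0)), (60.4, 27, 10, np.float64(0.3), np.float64(0.3))]
scene large [(113.3, 24.5, 40, np.float64(1.5), np.float64(-2.4)), (110.1, 20, 40, np.float64(-0.3), np.float64(-2.4)), (108.4, 22, 50, np.float64(2.4), np.float64(-2.4)), (106.1, 27, 10, np.float64(1.2), np.float64(-2.4))]
top tap [(76.7, 29.5, -23.9, np.float64(2.4), np.float64(2.4)), (76.3, 32, -23.9, np.float64(2.4), np.float64(2.4)), (74.8, 34, -23.9, np.float64(2.4), np.float64(2.4)), (74.8, 20, -23.9, np.float64(1.8), np.float64(0.9))]
top small [(118.5, 20, 10, np.float64(-1.5), np.float64(-0.0)), (118.4, 22, 50, np.float64(-1.2), np.float64(-0.0)), (112.4, 24.5, 40, np.float64(-1.2), np.float64(-0.0)), (96.0, 27, 20, np.float64(-1.5), np.float64(-0.0))]
top large [(120.0, 29.5, 40, np.float64(-1.5), np.float64(0.3)), (119.6, 32, 40, np.float64(-1.5), np.float64(0.3)), (118.7, 27, 30, np.float64(-1.8), np.float64(0.3)), (117.3, 34, 40, np.float64(-1.5), np.float64(0.3))]
```

Call:
carry_out([
  [[0, 0, 0], -0.06],
  [[0, 0, 0], -0.06],
  [[0, 0, 0], -0.06],
])

```text
time_s: 16.3
position: [0.5746, 0.1721, 0.1426]
ee_rot: [0.681, 0.193, -0.192, -0.68]
force: [-1.8, -1.5, 4.6]
grip_width: 0.0193
```

```bash
python3 look.py k tap; python3 ov.py k
```

```text
16.4 [0.5746 0.1721 0.1426] F [-1.7  -1.17  5.19] T [-0.349  0.514 -0.076] w 0.019001350767359794 yaw 31.6 q [ 0.16  0.38  0.02  1.21 -0.    1.18] tilt -1.0
[[370.9 174.9]] [[152.8 200.9]]
[0.57462183 0.1721253  0.14264293] 0.10994292604444604
scene [(np.float64(71.74), np.float64(0.3), np.float64(-0.2)), (np.float64(71.71), np.float64(0.3), np.float64(-0.1)), (np.float64(71.68), np.float64(0.2), np.float64(-0.2))]
top [(np.float64(49.11), np.float64(-0.7), np.float64(-0.3)), (np.float64(49.1), np.float64(-0.7), np.float64(-0.2)), (np.float64(49.1), np.float64(-0.8), np.float64(-0.3))]
```

View pics/kov_scene.png

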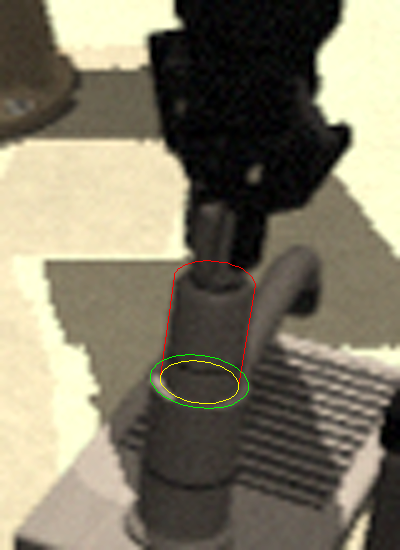

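View pics/k_top_full.png

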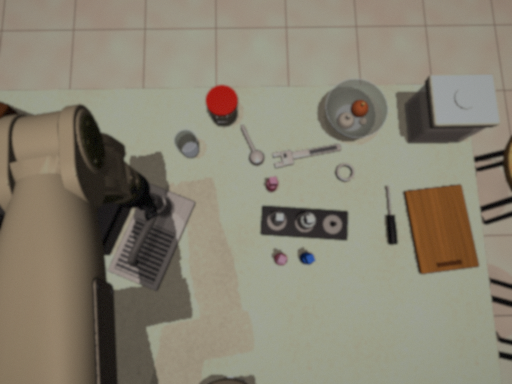

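```bash
python3 -c "
from station import ctrl
print(ctrl.hand_in(), ctrl.state()['time_s'])"
```

```text
the job is handed in; nothing more can be done
the job is handed in; nothing more can be done
```

The job is handed in at about 16.4 s of the 64 s allowed. The arm is still gripping the 27 mm socket, upright and seated on the tap nut, with the nut turned about 45–55° anticlockwise.

- **Socket choice:** In the pictures the two spare nuts measured close to 22 and 32 mm, and a 27 mm hex outline matched the tap nut. I therefore tried only the 27 mm socket; the other two never left the tray.
- **Fit:** It slid down over the nut and bottomed at the height predicted for the pillar top, pressing with about 5–8 N.
- **Turn:** The gripper turned 55.5°. The nut turned somewhat less because of play in the fit; its own angle was not measured directly. A moment of about −0.23 N·m while turning matches the nut's stiffness of about 0.2 N·m, so the socket was driving the nut rather than spinning.
- **Last checks:** Grip opening was 19 mm on the 20 mm adapter. The barrel outline sat on the pillar axis to within about 0.3 pixel in the scene view and 0.8 pixel in the top view. The 22 and 32 mm sockets were upright on the tray, and the other objects looked unmoved.

**Checks that disagreed:**
- The fingertips in the pictures stood about 34 mm higher than the reported TCP height, so I set the grasp height from the pictures.
- The automatic outline fit in the top view was unreliable, up to 3 pixels off during the descent, and the automatic hex-size fit did not single out 27 mm. I relied on the overlays, spare-nut sizes and forces instead.
- A sideways moment of about 0.6 N·m stayed on the wrist at the end, meaning the socket is slightly off-centre in the grip.

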